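# Lay out the hair-colour mixing station

### The arm

A 6-joint arm with a two-finger parallel gripper is mounted at the origin on the work surface. World frame = base frame: x ahead of the robot, y to its left, z up, the work surface at z = 0. Lengths are in m, angles in rad, forces in N, time in s.
With the tool pointing down it reaches from about 0.35 to 0.975 m from the base axis. Payload 4.9 kg.
Tool frame: the origin (TCP) lies at the very end of the fingers, on their centre line; the grasp point (between the pads) lies manip.grip_point_offset behind it (manip.grip_point_offset is the distance from the TCP to the grasp point, in m); z points along the fingers, y is the line along which they close (so a half turn about z gives the same grasp; the last joint's range is limited). The gripper opens to 85 mm and grips with 20 to 120 N. Pads are 22 mm wide; open, the fingers measure 114 mm over their backs; the gripper's body (76 mm by 85 mm) begins 54 mm behind the grasp point. The pads swing forward as they close: fully open they stand 13 mm farther back than shut.
Start: joints at [-1.292, 0.053, 1.613, -0, 1.476, -0.119], TCP at [0.242, -0.576, 0.231] pointing down, gripper open.
Joint ranges: [-3.01, 3.01], [-1.01, 2.22], [0.06, 2.58], [-1.02, 4.17], [0.09, 2.62], [-3.14, 3.14]. Speed limits (rad/s): [2.57, 2.57, 3.14, 3.14, 3.14, 3.14].

### API

Orientations are given as a unit quaternion [w, x, y, z].
In Python, from plant import manip gives the robot as it stands.
- The arm moves only by the shell command python3 -m crank 'ROWS' [OPENING]. ROWS is JSON, a list of rows, each an object of numbers: "x", "y", "z": the shift along the tool's x, y, z in cm; "turn": the turn about the tool's z in rad. In form: [{"x": .., "y": .., "z": .., "turn": ..}, ...]. A call has 1 to 5 rows; each row shifts and turns the commanded pose from where the row before left it, along the tool's axes as they then stand; what a row does not reach is not made up. A row lasts 1/10 s, in which the tool goes at most 50 mm and 8.59 degrees, less where a joint would pass 70% of its speed; a pose out of reach is approached as far as the arm can. A call with a gripper value outside its range is refused whole. OPENING is the opening in per cent of the stroke, from 0 (shut) to 100 (fully open), set as the call begins (- or left out, the last holds). The fingers move at their own pace and stop on an object; the grip force is fixed at half the most. Time passes only in rows, so rows that do not move let the fingers close. It gives the time, the measured TCP pose, the force, the opening and the grip force at its end, in the units of the state.
- manip.state(): the state, without advancing time (a new reading comes with each control period).
- manip.grab_frame(name): name is "side" or "top" or "wrist"; returns (picture, depth): 480x640x3 uint8, red, green, blue; 480x640 float32, m along the optical axis (not along the pixel's ray), 0 where there is no reading.
- manip.camera_model(name): a dict with "mtx" (3x3 intrinsics, pixels), "k1" (the pictures are not rectified: a ray, as slopes to the right and down, at radius r is drawn at 1 + k1 r^2 times it, then the intrinsics apply), "world_to_cam" (4x4, takes a point from world to camera coordinates). Camera axes: x right, y down, z forward; pixel columns grow to the right and rows downward; lengths in m; the calibration is good to about 2 mm. A picture is of the moment at which its call begins: read the wrist's pose just before it. camera_model takes no time and is no camera call; for the wrist camera it gives the pose at the moment of the call.
- manip.job_done(): hands the job in; it is judged then, once.
The state is a dict: "time": time; "joint_pos": joint angles; "joint_vel": joint speeds; "joint_efforts": joint torques, N m; "tool_pos": TCP position; "tool_rot": TCP orientation; "contact_force": force on the tool from outside, world axes, zero at the start; "ft_torque": the same for the moment, N m; "gripper_width": opening from 0.0 (shut) to 1.0 (fully open); "grasp_force": force on a finger pad.
Only numpy, scipy, OpenCV 4.12 (cv2) and the standard library are available. Lean on these libraries where they do the work, as an engineer would, in place of code of your own. Each camera call takes 0.05 s, during which the arm holds its last target. There are 200 camera calls.

### The job

Lay out the colour-mixing station: stand the black bowl in the middle of the scale's glass plate, the white bottle in the middle of the mat on the scale's left and the blue canister in the middle of the mat on its right (left and right as the robot sees them), and the amber jar in the middle of the mat behind the scale, on the side away from the robot. Stand the little orange measuring cup in the middle of the jar's lid. Everything ends upright and let go; do not shift or tip the paper coffee cup.

Things in the scene. Friction and masses are not known exactly. Their poses are not given: they have to be found in the camera images.
- scale: low digital scale, fixed: silver base 190 x 130 mm, 32 mm high, under a square green-tinted glass plate 140 x 140 mm whose flat top is at 44 mm. Origin on the counter under the plate's centre; x points away from the robot ('behind'), y to the robot's left, turned by up to 0.2 rad. The base reaches 125 mm to -x of the origin, where the display is.
- mat_black: mat, a round black disc 76 mm across and 4 mm thick, fixed to the counter; origin at the centre of its underside. The three mats lie left of, right of and behind the scale, 125 to 160 mm from the centre of its glass plate; which colour lies where changes. Its colour has no meaning.
- mat_white: mat, a round white disc 76 mm across and 4 mm thick, fixed to the counter; origin at the centre of its underside. The three mats lie left of, right of and behind the scale, 125 to 160 mm from the centre of its glass plate; which colour lies where changes. Its colour has no meaning.
- mat_yellow: mat, a round yellow disc 76 mm across and 4 mm thick, fixed to the counter; origin at the centre of its underside. The three mats lie left of, right of and behind the scale, 125 to 160 mm from the centre of its glass plate; which colour lies where changes. Its colour has no meaning.
- bowl: black tint bowl, loose, 0.12 kg, 56 mm high, 100 mm across the rim, 64 mm across the foot, wall 4 mm, open. On the rim at its own -x side (starts towards the robot within 0.7 rad) stands a flat grey grip lug, 10 mm thick (x), 34 mm wide (y), 40 to 74 mm above the foot, centred 50 mm from the axis: pinch it from above, closing along the bowl's x. Origin: centre of its underside, z up.
- bottle: white developer bottle, loose, about 0.3 kg, 156 mm tall: body 60 mm across up to 98 mm, sloping shoulder up to 114 mm, then a round white cap 40 mm across from 114 to 156 mm. Origin at the centre of its underside, z up; round.
- canister: blue colour canister, loose, about 0.15 kg, 120 mm tall: 48 mm across up to 85 mm, with a white band, then a grey cap 42 mm across from 85 to 120 mm. Origin at the centre of its underside, z up; round.
- jar: low amber jar, loose, about 0.2 kg, 58 mm tall: amber body 58 mm across, flat brass lid 60 mm across from 36 to 58 mm. Origin at the centre of its underside, z up; round.
- cup: little orange measuring cup, loose, 0.03 kg, 42 mm tall, 36 mm across the foot and 42 mm across the rim, open on top, wall 3 mm. Origin at the centre of its underside, z up; round.
- coffee: bystander: white paper coffee cup with a white lid and brown sleeve, loose, 112 mm tall, up to 80 mm across. Origin at the centre of its underside. Leave it alone.
Mind the look-alikes: they are no part of the job. Several things have the shape of the mat_black; the one meant has the colours described above.

How it is judged:
By the outcome, as a careful person would: the job done as asked, in the order asked, and still so for the second after the job is handed in, with the robot touching nothing.
It also fails if it takes over 122 s, if anything falls off the work surface, if the arm or the gripper's body presses on something with over 40 N, if the wrist force passes 120 N, or if a joint passes its speed limit or range.

## Working session

There is one attempt and no reset: what is moved stays moved. The work goes in short steps, Python scripts to look and compute and a shell command to move; the robot and the scene stay as the last step left them, time stands still between calls to the robot, and variables do not carry over. Pictures are saved under pics/ and viewed, at most 16 in all, crops included, and the job is handed in when it is done.

```bash
mkdir -p pics; ls
cat > h.py <<'E'
import numpy as np, cv2
from plant import manip
def cam(n):
    m=manip.camera_model(n); return np.array(m["mtx"],float),m["k1"],np.array(m["world_to_cam"],float)
def grab(n):
    M=cam(n); p,d=manip.grab_frame(n); return p,d,M
def rays(uv,M):
    K,k1,T=M; uv=np.atleast_2d(np.asarray(uv,float))
    # opencv radial model with k1 only equals the documented one
    s=cv2.undistortPoints(uv.reshape(-1,1,2),K,np.array([k1,0,0,0,0.])).reshape(-1,2)
    R=T[:3,:3]; o=-R.T@T[:3,3]
    return o,np.c_[s,np.ones(len(s))]@R
def onplane(uv,z,M):
    o,d=rays(uv,M); return o+d*((z-o[2])/d[:,2])[:,None]
def depthpts(uv,dep,M):
    uv=np.atleast_2d(uv).astype(int); o,d=rays(uv,M); return o+d*dep[uv[:,1],uv[:,0]][:,None]
def save(p,name): cv2.imwrite("pics/"+name,cv2.cvtColor(p,cv2.COLOR_RGB2BGR))
E
python3 - <<'E'
from h import *
print(manip.state(), manip.grip_point_offset)
for n in("top","side","wrist"):
    p,d,M=grab(n); save(p,n+"0.png"); np.savez("/tmp/%s0.npz"%n,p=p,d=d,K=M[0],k=M[1],T=M[2]); print(n,M, (d>0).mean())
E
```

```text
pics
{'time': 0.0, 'joint_pos': array([-1.29202029e+00,  5.33766337e-02,  1.61429507e+00, -2.82348077e-05,
        1.47601355e+00, -1.19016833e-01]), 'joint_vel': array([ 0.00197232, -0.00070511,  0.00018141, -0.00105861,  0.00014581,
        0.00085852]), 'joint_efforts': array([ 2.68477903e-03, -3.93677437e+01, -3.70173275e+01, -8.13485258e-06,
        7.04422957e-03, -6.60351390e-06]), 'tool_pos': array([ 0.24192455, -0.57559748,  0.23005013]), 'tool_rot': array([-1.04184095e-03,  9.80284422e-01,  1.97588857e-01, -9.74968818e-05]), 'contact_force': array([ 0.32187144, -0.23275094, -0.69528734]), 'ft_torque': array([0.0020723 , 0.04077536, 0.04647496]), 'grasp_force': 0.0, 'gripper_width': 0.9973711887114872} 0.0187
top (array([[523.13341951,   0.        , 315.40510603],
       [  0.        , 523.13341951, 239.14459426],
       [  0.        ,   0.        ,   1.        ]]), -0.14879362923460118, array([[-9.79051493e-04, -9.99992361e-01,  3.78403842e-03,
         4.71281260e-02],
       [-9.87757568e-01,  3.76772412e-04, -1.55996299e-01,
         5.16569078e-01],
       [ 1.55993682e
[... 360 characters left out ...]
[ 0.9957463 , -0.08991484,  0.02011558, -0.53317753],
       [-0.05472601, -0.75280492, -0.6559648 ,  0.0596408 ],
       [ 0.07412408,  0.65207368, -0.75452339,  1.09419252],
       [ 0.        ,  0.        ,  0.        ,  1.        ]])) 0.9959928385416666
wrist (array([[382.31343893,   0.        , 321.21988833],
       [  0.        , 382.31343893, 240.45729417],
       [  0.        ,   0.        ,   1.        ]]), -0.005568491088133602, array([[ 0.38783137, -0.92172886, -0.00165636, -0.62355238],
       [-0.87757455, -0.36980111,  0.30513939, -0.04012667],
       [-0.2818683 , -0.11688905, -0.95230626,  0.38044921],
       [ 0.        ,  0.        ,  0.        ,  1.        ]])) 0.996015625
```

View pics/top0.png

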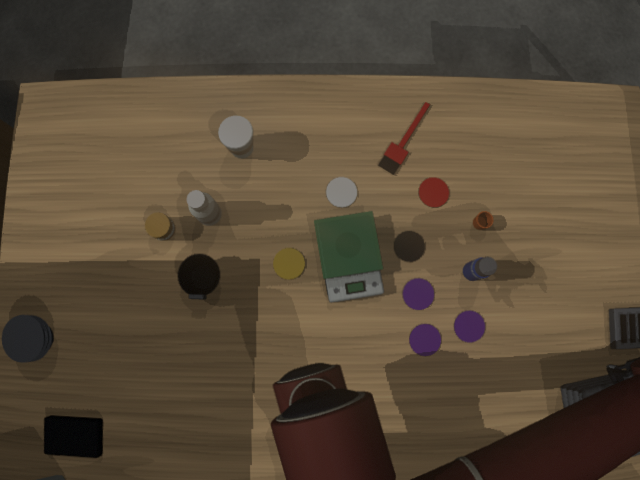

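View pics/side0.png

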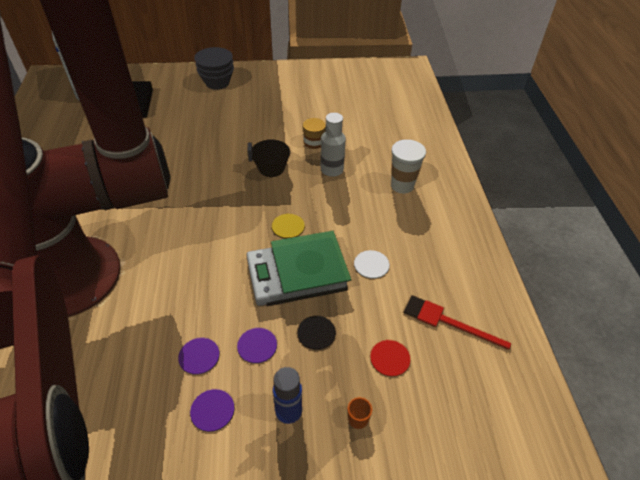

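The top view shows +x pointing up and +y pointing left. The yellow mat (290,264) is left of the scale, black (409,246) is right and white (341,192) is behind. The bowl is at (199,274), jar (159,225), bottle (203,205), canister (480,268), cup (484,221) and coffee (236,134). The side view agrees. The red and purple discs are look-alikes.

```bash
cat >> h.py <<'E'
def cloud(p,d,M):
    v,u=np.mgrid[0:480,0:640]; P=depthpts(np.c_[u.ravel(),v.ravel()],d,M).reshape(480,640,3); P[d<=0]=np.nan; return P
def topface(P,x,y,z0,z1,r):
    "points of cloud P within r of x,y and heights z0..z1 -> enclosing circle centre, radius, median height, n"
    m=(np.hypot(P[...,0]-x,P[...,1]-y)<r)&(P[...,2]>z0)&(P[...,2]<z1)
    m=cv2.morphologyEx(m.astype(np.uint8),cv2.MORPH_OPEN,np.ones((2,2),np.uint8))>0
    Q=P[m]
    if len(Q)<8: return None
    (c,R)=cv2.minEnclosingCircle(Q[:,:2].astype(np.float32))
    return np.round([*c,R,np.median(Q[:,2]),*np.median(Q[:,:2],axis=0),len(Q)],4)
E
python3 - <<'E'
from h import *
np.set_printoptions(suppress=True,precision=4)
S={}
for n in("top","side"):
    f=np.load("/tmp/%s0.npz"%n); M=(f['K'],float(f['k']),f['T']); S[n]=(f['p'],f['d'],M,cloud(f['p'],f['d'],M))
top=S["top"]; P=top[3]
print("table z",np.nanmedian(P[100:130,300:350,2]),np.nanmedian(S["side"][3][200:240,200:240,2]))
seeds=dict(bottle=(198,199),canister=(487,266),jar=(158,224),cup=(484,219),bowl=(199,274),coffee=(236,132))
zz=dict(bottle=(.145,.17),canister=(.108,.13),jar=(.05,.068),cup=(.034,.05),bowl=(.048,.08),coffee=(.1,.125))
for k,(u,v) in seeds.items():
    x,y,z=P[v,u]
    print(k,P[v,u]); 
    for n in S: print("   ",n,topface(S[n][3],x,y,*zz[k],.08 if k in("bowl","coffee") else .045))
def mask(p,name):
    h=cv2.cvtColor(p,cv2.COLOR_RGB2HSV).astype(int); H,s,v=h[...,0],h[...,1],h[...,2]
    return {"mat_yellow":(H>18)&(H<32)&(s>150)&(v>90),"mat_white":(s<60)&(v>110),"mat_black":(v<75)&(s<140),"plate":(H>45)&(H<85)&(s>60)&(v>40)}[name]
px={"top":dict(mat_yellow=(290,264),mat_white=(341,192),mat_black=(409,246),plate=(348,245)),"side":dict(mat_yellow=(288,226),mat_white=(371,264),mat_black=(316,333),plate=(310,262))}
for k in px["top"]:
    for n in S:
        p,d,M,C=S[n]; _,L=cv2.connectedComponents(mask(p,k).astype(np.uint8)); u,v=px[n][k]
        m=(L==L[v,u])&(L[v,u]>0); 
        cs,_=cv2.findContours(m.astype(np.uint8),cv2.RETR_EXTERNAL,cv2.CHAIN_APPROX_NONE); c=max(cs,key=cv2.contourArea)[:,0]
        h=np.nanmedian(C[m][:,2]); W=onplane(c,.044 if k=="plate" else .004,M)[:,:2].astype(np.float32)
        if k=="plate": print(k,n,"h",h,cv2.minAreaRect(W), m.sum())
        else: print(k,n,"h",h,cv2.fitEllipse(W),m.sum())
# bowl lug
b=P[...,2]
m=(b>.066)&(b<.085)&(np.hypot(P[...,0]-P[274,199,0],P[...,1]-P[274,199,1])<.09); print("lug",np.median(P[m],axis=0),m.sum(),cv2.minAreaRect(P[m][:,:2].astype(np.float32)))
E
```

```text
table z 9.792267137820332e-06 -0.00043317143481891307
bottle [0.5853 0.2983 0.1567]
    top [  0.5848   0.3032   0.0197   0.1556   0.5832   0.3012 288.    ]
    side [  0.613    0.4008   0.1257      nan      nan      nan 183.    ]
canister [ 0.4444 -0.3288  0.1197]
    top [  0.4534  -0.3515   0.0445      nan      nan      nan 303.    ]
    side [  0.4527  -0.3079   0.0477      nan      nan      nan 585.    ]
jar [0.5504 0.4146 0.0541]
    top [  0.5446   0.416    0.0325      nan      nan      nan 520.    ]
    side [  0.5551   0.3702   0.0726      nan      nan      nan 287.    ]
cup [ 0.5716 -0.3655  0.007 ]
    top [ 0.5662 -0.3641  0.031      nan     nan     nan 79.    ]
    side [  0.5704  -0.3514   0.0293   0.0377   0.5674  -0.3543 209.    ]
bowl [0.4382 0.3241 0.0052]
    top [  0.4246   0.3147   0.055       nan      nan      nan 380.    ]
    side [  0.4257   0.3438   0.0834      nan      nan      nan 325.    ]
coffee [0.7523 0.2276 0.1126]
    top [  0.7707   0.2293   0.0557      nan      nan      nan 906.    ]
    side [  0.7929   0.2767   0.1032      nan      nan      nan 6
[... 641 characters left out ...]
11085 ((0.49768510460853577, -0.05911847576498985), (0.16564275324344635, 0.2711159288883209), 5.758827209472656) 5010
mat_black side h 0.0039047902923383115 ((0.5078203678131104, -0.18082039058208466), (0.07205890119075775, 0.07753568142652512), 2.8197641372680664) 1058
plate top h 0.04400449998256417 ((0.5037267804145813, -0.02842497080564499), (0.13754087686538696, 0.13780125975608826), 9.02050495147705) 3460
plate side h 0.043714940580050654 ((0.5054581165313721, -0.032857365906238556), (0.13852645456790924, 0.14117516577243805), 9.24479866027832) 3503
lug [0.3825 0.314  0.0737] 79 ((0.3825974762439728, 0.3150136172771454), (0.009389628656208515, 0.03531904146075249), 0.5586680173873901)
```

```bash
python3 -m crank '[{"turn":-0.149},{"turn":-0.149},{"turn":-0.149},{"turn":-0.149},{"turn":-0.149}]' 60
python3 -m crank '[{"turn":-0.149},{"turn":-0.149},{"turn":-0.13},{"y":4.5},{"y":4.5}]'
python3 -m crank '[{"y":4.5},{"y":4.5},{"x":4.5},{"x":4.5},{"x":4.5}]'
```

```text
schema error: expected keys x, y, z, turn
schema error: expected keys x, y, z, turn
schema error: expected keys x, y, z, turn
```

```bash
python3 -m crank '[{"x":4.5},{"x":4.5},{"x":4.5},{"x":4.5},{"x":4.5}]'
python3 -m crank '[{"x":4.5},{"x":4.5},{"x":4.5},{"x":4.5},{"x":4.5}]'
python3 -m crank '[{"x":4.5},{"x":4.5},{"x":4.5},{"x":4.5},{"x":4.5}]'; python3 -m crank '[{}]'
cat >> h.py <<'E'
def to(x,y,z=None,th=np.pi/2):
    "print the shift in tool axes (cm) and turn from the measured pose to a target TCP pose"
    s=manip.state(); p=s["tool_pos"]; w,a,b,c=s["tool_rot"]; t=2*np.arctan2(b,a)
    d=np.array([x,y,p[2] if z is None else z])-p
    print("x %.2f y %.2f z %.2f turn %.3f"%(100*(d[0]*np.cos(t)+d[1]*np.sin(t)),100*(d[0]*np.sin(t)-d[1]*np.cos(t)),-100*d[2],-((th-t+np.pi)%(2*np.pi)-np.pi)))
def wpose(): 
    s=manip.state(); print(s["time"],s["tool_pos"].round(4),s["tool_rot"].round(4),"F",s["contact_force"].round(1),"w",round(s["gripper_width"],3),"g",s["grasp_force"])
E
python3 - <<'E'
from h import *
wpose(); p,d,M=grab("wrist"); save(p,"w1.png"); np.savez("/tmp/w1.npz",p=p,d=d,K=M[0],k=M[1],T=M[2])
o,_=rays([320,240],M); print("cam",o); P=cloud(p,d,M)
print("table",np.nanmedian(P[...,2]))
m=(P[...,2]>.066)&(P[...,2]<.08)&(np.hypot(P[...,0]-.38,P[...,1]-.315)<.03); print(m.sum(),np.median(P[m],axis=0),cv2.minAreaRect(P[m][:,:2].astype(np.float32)))
m=(P[...,2]>.05)&(P[...,2]<.062)&(np.hypot(P[...,0]-.433,P[...,1]-.315)<.065)
print(cv2.minEnclosingCircle(P[m][:,:2].astype(np.float32)),m.sum())
E
```

```text
0.15 [ 0.242  -0.5757  0.2303] [-8.000e-04  9.803e-01  1.976e-01 -1.000e-04] F [-0.3  0.   0.6] w 0.993 g 0.0
cam [ 0.31386725 -0.5451554   0.37366911]
table 0.0013083105786429738
0 [nan nan nan] ((0.0, 0.0), (0.0, 0.0), 0.0)
((0.0, 0.0), 0.0) 0schema error: expected keys x, y, z, turn
schema error: expected keys x, y, z, turn
schema error: expected keys x, y, z, turn
schema error: expected keys x, y, z, turn
  return _methods._mean(a, axis=axis, dtype=dtype,
  ret = um.true_divide(
```

All four keys are required in every row.

```bash
python3 -m crank '[{"x":0,"y":0,"z":0,"turn":-0.149},{"x":0,"y":0,"z":0,"turn":-0.149},{"x":0,"y":0,"z":0,"turn":-0.149},{"x":0,"y":0,"z":0,"turn":-0.149},{"x":0,"y":0,"z":0,"turn":-0.149}]' 60
python3 -m crank '[{"x":0,"y":0,"z":0,"turn":-0.149},{"x":0,"y":0,"z":0,"turn":-0.149},{"x":0,"y":0,"z":0,"turn":-0.13},{"x":0,"y":4.5,"z":0,"turn":0},{"x":0,"y":4.5,"z":0,"turn":0}]'
python3 -m crank '[{"x":0,"y":4.5,"z":0,"turn":0},{"x":0,"y":4.5,"z":0,"turn":0},{"x":0,"y":0,"z":0,"turn":0}]'
python3 - <<'E'
from h import *
to(.385,.315,.23)
E
```

```text
time: 0.7
tool_pos: [0.2421, -0.576, 0.231]
tool_rot: [-0.0, 0.839, 0.543, 0.0]
contact_force: [-0.7, -0.2, -0.2]
gripper_width: 0.6
grasp_force: 0.0
time: 1.2
tool_pos: [0.3322, -0.5765, 0.2312]
tool_rot: [0.0, 0.708, 0.706, -0.0]
contact_force: [0.4, -0.4, 1.6]
gripper_width: 0.601
grasp_force: 0.0
time: 1.5
tool_pos: [0.4268, -0.5748, 0.2302]
tool_rot: [-0.0, 0.705, 0.709, 0.001]
contact_force: [0.3, 0.1, -0.2]
gripper_width: 0.603
grasp_force: 0.0
x 89.00 y -3.72 z 0.02 turn 0.005
```

```bash
python3 -m crank '[{"x":4.8,"y":0,"z":0,"turn":0},{"x":4.8,"y":0,"z":0,"turn":0},{"x":4.8,"y":0,"z":0,"turn":0},{"x":4.8,"y":0,"z":0,"turn":0},{"x":4.8,"y":0,"z":0,"turn":0}]' >/dev/null
python3 -m crank '[{"x":4.8,"y":0,"z":0,"turn":0},{"x":4.8,"y":0,"z":0,"turn":0},{"x":4.8,"y":0,"z":0,"turn":0},{"x":4.8,"y":0,"z":0,"turn":0},{"x":4.8,"y":0,"z":0,"turn":0}]'
python3 -m crank '[{"x":4.8,"y":0,"z":0,"turn":0},{"x":4.8,"y":0,"z":0,"turn":0},{"x":4.8,"y":0,"z":0,"turn":0},{"x":4.8,"y":0,"z":0,"turn":0},{"x":4.8,"y":0,"z":0,"turn":0}]' >/dev/null
python3 -m crank '[{"x":4.8,"y":-1,"z":0,"turn":0},{"x":4.8,"y":-1,"z":0,"turn":0},{"x":4.8,"y":-1,"z":0,"turn":0},{"x":2.6,"y":-0.7,"z":0,"turn":0},{"x":0,"y":0,"z":0,"turn":0}]'
cat > look.py <<'E'
import sys; from h import *
np.set_printoptions(suppress=True,precision=4)
def look(name):
    wpose(); p,d,M=grab("wrist"); save(p,name+".png"); P=cloud(p,d,M); print("table",np.nanmedian(P[...,2])); return p,d,M,P
E
python3 - <<'E'
from look import *
p,d,M,P=look("w2")
m=(P[...,2]>.066)&(P[...,2]<.08)&(np.hypot(P[...,0]-.38,P[...,1]-.315)<.03); print(m.sum(),np.median(P[m],axis=0),cv2.minAreaRect(P[m][:,:2].astype(np.float32)))
m=(P[...,2]>.05)&(P[...,2]<.062)&(np.hypot(P[...,0]-.433,P[...,1]-.315)<.065)
print(cv2.minEnclosingCircle(P[m][:,:2].astype(np.float32)),m.sum())
E
```

```text
time: 2.5
tool_pos: [0.4213, -0.0947, 0.2312]
tool_rot: [0.0, 0.708, 0.707, 0.0]
contact_force: [1.2, 0.2, -0.4]
gripper_width: 0.602
grasp_force: 0.0
time: 3.5
tool_pos: [0.3839, 0.3159, 0.231]
tool_rot: [-0.0, 0.706, 0.709, -0.0]
contact_force: [-0.2, -1.1, 0.2]
gripper_width: 0.603
grasp_force: 0.0
3.5 [0.3839 0.3159 0.231 ] [-0.0003  0.7055  0.7087 -0.0002] F [-0.2 -1.1  0.2] w 0.603 g 0.0
table 0.0011937053561976718
507 [0.3832 0.3174 0.0745] ((0.38325920701026917, 0.3158576190471649), (0.009790798649191856, 0.03334665670990944), 0.21558330953121185)
((0.42953506112098694, 0.31534188985824585), 0.05337289348244667) 2306
```

View pics/w2.png

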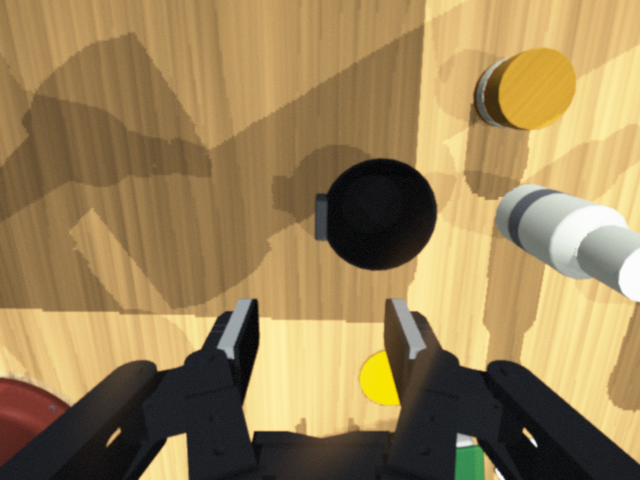

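The wrist view shows the lug at (321,217), midway between the fingers, and the bowl's yaw is about 0. I'll descend and pinch it.

```bash
python3 -m crank '[{"x":0,"y":0,"z":4,"turn":0},{"x":0,"y":0,"z":4,"turn":0},{"x":0,"y":0,"z":4,"turn":0},{"x":0,"y":0,"z":3,"turn":0},{"x":0,"y":-0.05,"z":3,"turn":0}]'
python3 -m crank '[{"x":0,"y":0,"z":0,"turn":0},{"x":0,"y":0,"z":0,"turn":0},{"x":0,"y":0,"z":0,"turn":0},{"x":0,"y":0,"z":0,"turn":0},{"x":0,"y":0,"z":0,"turn":0}]' 0
python3 -m crank '[{"x":0,"y":0,"z":0,"turn":0},{"x":0,"y":0,"z":-1,"turn":0},{"x":0,"y":0,"z":-2,"turn":0},{"x":0,"y":0,"z":-4,"turn":0},{"x":0,"y":0,"z":-4,"turn":0}]'
python3 -m crank '[{"x":0,"y":0,"z":-3,"turn":0},{"x":0,"y":0,"z":0,"turn":0}]'
```

```text
time: 4.05
tool_pos: [0.3848, 0.3119, 0.0498]
tool_rot: [0.0, 0.708, 0.706, -0.0]
contact_force: [0.5, 0.6, 0.0]
gripper_width: 0.601
grasp_force: 0.0
time: 4.55
tool_pos: [0.386, 0.3144, 0.0534]
tool_rot: [0.001, 0.707, 0.707, 0.002]
contact_force: [-0.5, -1.4, 4.6]
gripper_width: 0.103
grasp_force: 61.4
time: 5.05
tool_pos: [0.3835, 0.3134, 0.1618]
tool_rot: [-0.0, 0.707, 0.707, -0.001]
contact_force: [1.1, 0.2, -2.0]
gripper_width: 0.101
grasp_force: 60.6
time: 5.25
tool_pos: [0.3871, 0.3156, 0.1977]
tool_rot: [0.001, 0.707, 0.707, 0.005]
contact_force: [0.7, 0.3, -1.0]
gripper_width: 0.1
grasp_force: 60.5
```

```bash
python3 -m crank '[{"x":-4.3,"y":0.8,"z":0,"turn":0},{"x":-4.3,"y":0.8,"z":0,"turn":0},{"x":-4.3,"y":0.8,"z":0,"turn":0},{"x":-4.3,"y":0.8,"z":0,"turn":0},{"x":-4.3,"y":0.8,"z":0,"turn":0}]'
python3 -m crank '[{"x":-4.3,"y":0.9,"z":0,"turn":0},{"x":-4.3,"y":0.9,"z":0,"turn":0},{"x":-4.3,"y":0.9,"z":0,"turn":0},{"x":0,"y":0,"z":0,"turn":0},{"x":0,"y":0,"z":0,"turn":0}]'
python3 - <<'E'
from look import *
for i in range(4): wpose()
to(.4546,-.0306,.10)
p,d,M,P=look("w3")
p,d,M=grab("top");save(p,"t3.png"); P=cloud(p,d,M)
m=(P[...,2]>.135)&(P[...,2]<.25)&(np.hypot(P[...,0]-.5046,P[...,1]+.0306)<.065); print(m.sum(),np.nanmedian(P[m],axis=0))
cv2.imwrite("pics/c3.png",np.hstack([cv2.imread("pics/w3.png")[:,:400],cv2.resize(cv2.imread("pics/t3.png")[150:350,250:416],(398,480))]))
E
```

```text
time: 5.75
tool_pos: [0.4237, 0.0973, 0.1899]
tool_rot: [-0.001, 0.707, 0.707, -0.001]
contact_force: [0.6, 0.1, -1.0]
gripper_width: 0.101
grasp_force: 60.6
time: 6.25
tool_pos: [0.4509, -0.0306, 0.19]
tool_rot: [-0.001, 0.708, 0.706, -0.0]
contact_force: [0.7, -0.2, -0.6]
gripper_width: 0.103
grasp_force: 60.6
6.25 [ 0.4509 -0.0306  0.19  ] [-0.0013  0.7079  0.7063 -0.0004] F [ 0.7 -0.2 -0.6] w 0.103 g 60.55729431565851
6.25 [ 0.4509 -0.0306  0.19  ] [-0.0013  0.7079  0.7063 -0.0004] F [ 0.7 -0.2 -0.6] w 0.103 g 60.55729431565851
6.25 [ 0.4509 -0.0306  0.19  ] [-0.0013  0.7079  0.7063 -0.0004] F [ 0.7 -0.2 -0.6] w 0.103 g 60.55729431565851
6.25 [ 0.4509 -0.0306  0.19  ] [-0.0013  0.7079  0.7063 -0.0004] F [ 0.7 -0.2 -0.6] w 0.103 g 60.55729431565851
x 0.00 y 0.37 z 9.00 turn -0.002
6.25 [ 0.4509 -0.0306  0.19  ] [-0.0013  0.7079  0.7063 -0.0004] F [ 0.7 -0.2 -0.6] w 0.103 g 60.55729431565851
table 0.0017259794221332614
22 [ 0.5214 -0.0117  0.1616]
```

View pics/w3.png

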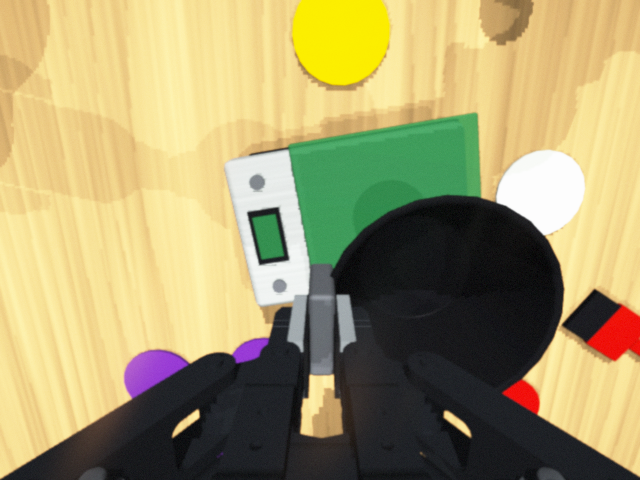

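The wrist view shows the bowl over the scale's right half, lug at (321,320). The plate's left corners are at (290,147) and (475,115), yellow mat at (341,35) and white at (541,192). I'll extract the numbers from this view.

Run:
```python
from look import *
p,d,M=grab("wrist"); P=cloud(p,d,M); h=cv2.cvtColor(p,cv2.COLOR_RGB2HSV).astype(int)
# bowl rim plane: black pixels between z .1 and .3 right of fingers
blk=(h[...,2]<60); m=blk&(P[...,2]>.13)&(P[...,2]<.24); m[:, :350]=False; m[400:]=False
Q=P[m]; rim=Q[Q[:,2]>np.percentile(Q[:,2],80)]
top=[]
c=Q[:,:2].mean(0); a=np.arctan2(Q[:,1]-c[1],Q[:,0]-c[0]); r=np.hypot(*(Q[:,:2]-c).T)
for b in np.arange(-3.1,3.1,.1):
    s=(abs(a-b)<.05); 
    if s.sum()>5: top.append(Q[s][np.argsort(-r[s])[:4]].mean(0))
top=np.array(top); A=np.c_[top[:,:2]-c,np.ones(len(top))]; k=np.linalg.lstsq(A,top[:,2],rcond=None)[0]; print("rim plane slope,z",k,len(top))
A=np.c_[2*top[:,:2],np.ones(len(top))]; s=np.linalg.lstsq(A,(top[:,:2]**2).sum(1),rcond=None)[0]; print("rim circle",s[:2],np.sqrt(s[2]+s[:2]@s[:2]))
g=(h[...,0]>45)&(h[...,0]<85)&(h[...,1]>60)&(P[...,2]>.041)&(P[...,2]<.047); g[:,:288]=False
t=np.deg2rad(9.1); e=np.array([np.cos(t),np.sin(t)]); f=np.array([-np.sin(t),np.cos(t)])
m=g.astype(np.uint8); cs,_=cv2.findContours(m,cv2.RETR_EXTERNAL,cv2.CHAIN_APPROX_NONE); W=onplane(max(cs,key=cv2.contourArea)[:,0],.044,M)[:,:2]
for t in (np.deg2rad(8.5),np.deg2rad(9.1),np.deg2rad(9.7)):
    e=np.array([np.cos(t),np.sin(t)]); f=np.array([-np.sin(t),np.cos(t)]); a=W@e; b=W@f
    print(a.min(),a.max(),b.max(), "centre",(np.percentile(a,1)+.07)*e+(np.percentile(b,99)-.07)*f, (np.percentile(a,99)-.07)*e+(np.percentile(b,99)-.07)*f)
for k,mk in dict(yellow=(h[...,0]>18)&(h[...,0]<35)&(h[...,1]>230),white=(h[...,1]<40)&(h[...,2]>180)&(P[...,2]<.012)).items():
    n,L,st,ce=cv2.connectedComponentsWithStats(mk.astype(np.uint8))
    L0=L[35,341] if k=="yellow" else L[192,545]
    cs,_=cv2.findContours((L==L0).astype(np.uint8),cv2.RETR_EXTERNAL,cv2.CHAIN_APPROX_NONE); cc=max(cs,key=cv2.contourArea)[:,0]
    W2=onplane(cc,.004,M)[:,:2].astype(np.float32); print(k,L0,len(cc),cc.min(0),cv2.minEnclosingCircle(W2))
```

```text
rim plane slope,z [0.153  0.2495 0.1858] 62
rim circle [ 0.5051 -0.0228] 0.04477406097225669
0.42510755952013274 0.5643829154837389 -0.0318233195452771 centre [ 0.5051 -0.0276] [ 0.5039 -0.0278]
0.4247033670594996 0.563513145229384 -0.03754215950542538 centre [ 0.5057 -0.028 ] [ 0.5042 -0.0283]
0.4237028205277259 0.5627272071250188 -0.0424735693737412 centre [ 0.5058 -0.0278] [ 0.5045 -0.028 ]
yellow 1 286 [293   0] ((0.4652651846408844, 0.11076033115386963), 0.03733166307210922)
white 1 228 [495 153] ((0.640506386756897, -0.015610236674547195), 0.03853115439414978)
```

```bash
python3 -m crank '[{"x":0.2,"y":0.3,"z":3,"turn":0},{"x":0,"y":0,"z":3,"turn":0},{"x":0,"y":0,"z":2.2,"turn":0},{"x":0,"y":0,"z":0,"turn":0}]'
python3 -m crank '[{"x":0,"y":0,"z":0,"turn":0}]'
python3 -m crank '[{"x":0,"y":0,"z":0,"turn":0}]'
python3 -m crank '[{"x":0,"y":0,"z":0.3,"turn":0},{"x":0,"y":0,"z":0,"turn":0}]'
python3 - <<'E'
from look import *
p,d,M=grab("side"); save(p,"s4.png"); cv2.imwrite("pics/s4c.png",cv2.resize(cv2.imread("pics/s4.png")[170:320,200:400],(800,600),interpolation=cv2.INTER_CUBIC))
E
```

```text
time: 6.8
tool_pos: [0.4515, -0.0262, 0.1054]
tool_rot: [-0.003, 0.706, 0.708, -0.002]
contact_force: [-0.8, -0.9, -1.7]
gripper_width: 0.099
grasp_force: 60.6
time: 6.9
tool_pos: [0.4545, -0.0272, 0.1095]
tool_rot: [-0.0, 0.706, 0.708, -0.0]
contact_force: [0.9, -0.4, -1.0]
gripper_width: 0.102
grasp_force: 60.6
time: 7.0
tool_pos: [0.4558, -0.0279, 0.1111]
tool_rot: [0.001, 0.707, 0.707, 0.001]
contact_force: [0.4, 0.4, -1.6]
gripper_width: 0.101
grasp_force: 60.6
time: 7.2
tool_pos: [0.4551, -0.0282, 0.1071]
tool_rot: [0.001, 0.707, 0.707, 0.0]
contact_force: [0.5, 0.3, -0.7]
gripper_width: 0.1
grasp_force: 60.6
```

View pics/s4c.png

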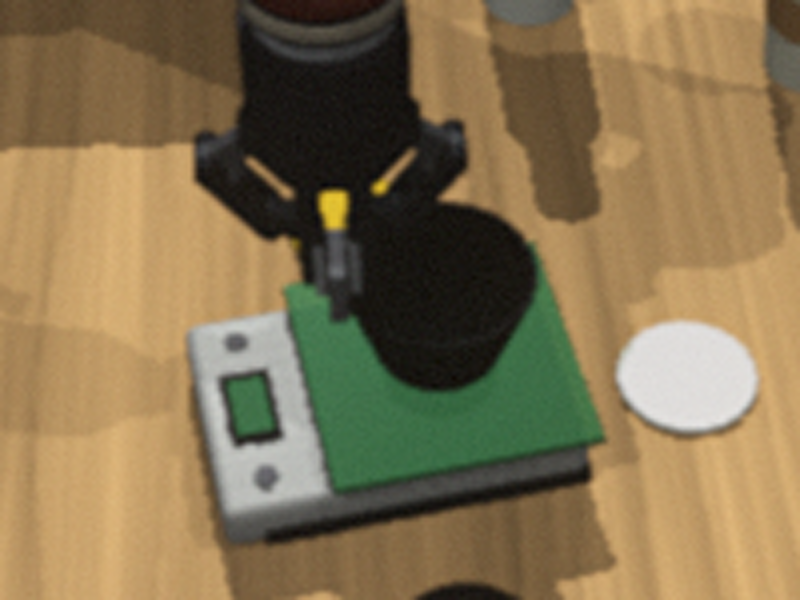

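The side view shows the bowl level and centred, a little above the plate. I'll lower it.

```bash
python3 -m crank '[{"x":0,"y":0,"z":0.4,"turn":0},{"x":0,"y":0,"z":0.4,"turn":0},{"x":0,"y":0,"z":0,"turn":0}]'
python3 -m crank '[{"x":0,"y":0,"z":0.2,"turn":0},{"x":0,"y":0,"z":0,"turn":0}]'
python3 -m crank '[{"x":0,"y":0,"z":0.2,"turn":0},{"x":0,"y":0,"z":0,"turn":0}]'
python3 -m crank '[{"x":0,"y":0,"z":0.2,"turn":0},{"x":0,"y":0,"z":0,"turn":0}]'
```

```text
time: 7.55
tool_pos: [0.4545, -0.0282, 0.0979]
tool_rot: [-0.0, 0.707, 0.707, 0.0]
contact_force: [-0.0, 0.5, -1.2]
gripper_width: 0.103
grasp_force: 60.5
time: 7.75
tool_pos: [0.455, -0.0284, 0.0975]
tool_rot: [0.0, 0.707, 0.707, -0.0]
contact_force: [-3.6, -0.5, 6.7]
gripper_width: 0.098
grasp_force: 61.4
time: 7.95
tool_pos: [0.4553, -0.0284, 0.0974]
tool_rot: [0.0, 0.707, 0.707, -0.0]
contact_force: [-9.8, 1.4, 16.6]
gripper_width: 0.1
grasp_force: 63.0
time: 8.15
tool_pos: [0.4555, -0.0285, 0.0974]
tool_rot: [-0.0, 0.707, 0.707, -0.0]
contact_force: [-16.1, 2.6, 26.4]
gripper_width: 0.099
grasp_force: 64.6
```

```bash
python3 -m crank '[{"x":0,"y":0,"z":-0.2,"turn":0},{"x":0,"y":0,"z":-0.25,"turn":0},{"x":0,"y":0,"z":0,"turn":0}]'
python3 -m crank '[{"x":0,"y":0,"z":0,"turn":0},{"x":0,"y":0,"z":0,"turn":0},{"x":0,"y":0,"z":0,"turn":0}]' 45
python3 -m crank '[{"x":0,"y":0,"z":-3,"turn":0},{"x":0,"y":0,"z":-4,"turn":0},{"x":0,"y":0,"z":-4,"turn":0},{"x":0,"y":0,"z":-4,"turn":0},{"x":0,"y":0,"z":0,"turn":0}]' 70
python3 -m crank '[{"x":4.8,"y":0,"z":0,"turn":0},{"x":4.8,"y":0,"z":0,"turn":0},{"x":4.8,"y":0,"z":0,"turn":0},{"x":0,"y":0,"z":0,"turn":0},{"x":0,"y":0,"z":0,"turn":0}]' 70
cat >> look.py <<'E'
def rim(P,x,y,z0,z1,r):
    return topface(P,x,y,z0,z1,r)
def green(p,M,z=.044):
    h=cv2.cvtColor(p,cv2.COLOR_RGB2HSV).astype(int)
    g=((h[...,0]>45)&(h[...,0]<85)&(h[...,1]>60)&(h[...,2]>40)).astype(np.uint8)
    cs,_=cv2.findContours(g,cv2.RETR_EXTERNAL,cv2.CHAIN_APPROX_NONE); return cv2.minAreaRect(onplane(max(cs,key=cv2.contourArea)[:,0],z,M)[:,:2].astype(np.float32))
E
python3 - <<'E'
from look import *
for n in("top","side"):
    p,d,M=grab(n); save(p,n+"5.png"); P=cloud(p,d,M); P=np.where(np.isnan(P),-9,P)
    print(n,green(p,M))
    print(topface(P,.505,-.03,.092,.106,.065))
    # bowl footprint by black rim ellipse in image on plane .1
    v=cv2.cvtColor(p,cv2.COLOR_RGB2HSV)[...,2]; m=((v<45)&(np.hypot(P[...,0]-.505,P[...,1]+.03)<.06)&(P[...,2]>.046)).astype(np.uint8)
    print("low ring",topface(P,.505,-.03,.046,.056,.05))
p,d,M,P=look("w5"); P=np.where(np.isnan(P),-9,P); print(topface(P,.505,-.03,.092,.106,.065),green(p,M))
E
```

```text
time: 8.45
tool_pos: [0.4549, -0.0284, 0.0974]
tool_rot: [0.0, 0.707, 0.707, 0.0]
contact_force: [-1.9, -0.6, 5.0]
gripper_width: 0.103
grasp_force: 61.4
time: 8.75
tool_pos: [0.4542, -0.0281, 0.0962]
tool_rot: [-0.0, 0.707, 0.707, -0.0]
contact_force: [-0.5, 0.7, -0.7]
gripper_width: 0.449
grasp_force: 0.0
time: 9.25
tool_pos: [0.4577, -0.0288, 0.2538]
tool_rot: [0.005, 0.707, 0.707, 0.003]
contact_force: [0.0, 0.4, -0.0]
gripper_width: 0.701
grasp_force: 0.0
time: 9.75
tool_pos: [0.4541, 0.1167, 0.2458]
tool_rot: [-0.0, 0.706, 0.708, -0.001]
contact_force: [0.2, 0.5, -0.1]
gripper_width: 0.702
grasp_force: 0.0
top ((0.5039116144180298, -0.028291083872318268), (0.13731637597084045, 0.13765662908554077), 9.269163131713867)
[ -4.2302  -4.4994   6.558    0.0967   0.5144  -0.0365 329.    ]
low ring [ -4.2351  -4.5074   6.549    0.0495   0.5014  -0.0304 522.    ]
side ((0.505893349647522, -0.033416084945201874), (0.13824129104614258, 0.13942976295948029), 9.009110450744629)
[  0.5104  -0.012    0.0679   0.0951   0.5077  -0.0076 418.    ]
low ring [ -4.236   -4.5016   6.5523   0.0492   0.5078  -0.0176 355.    ]
9.85 [0.4544 0.1152 0.2461] [-0.0002  0.7074  0.7069 -0.0006] F [0.1 0.1 0.2] w 0.701 g 0.0
table 0.0011976378264747234
[  -4.2626   -4.4336    6.58      0.0989    0.4915   -0.0603 1659.    ] ((0.5046046376228333, -0.025136888027191162), (0.13832956552505493, 0.13634993135929108), 9.26400089263916)
```

View pics/w5.png

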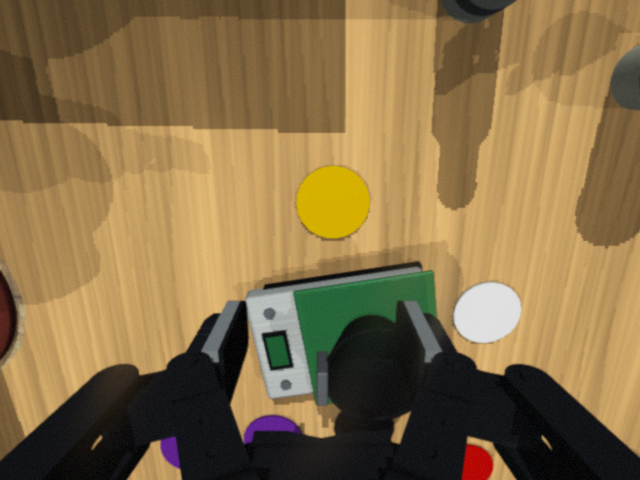

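The yellow mat is at (333,202) and white at (487,312). The bowl is on the plate, partly behind the fingers. I'll check its centring in the top and side images by the rim contour.

```bash
sed -i 's/    Q=P\[m\]$/    Q=P[m]; Q=Q[np.isfinite(Q[:,0])]; Q=Q[(Q[:,2]>z0)\&(Q[:,2]<z1)\&(np.hypot(Q[:,0]-x,Q[:,1]-y)<r)]/' h.py
python3 - <<'E'
from look import *
for n in("top","side"):
    p=cv2.cvtColor(cv2.imread("pics/%s5.png"%n),cv2.COLOR_BGR2RGB); M=cam(n)
    K,k1,T=M; c=T[:3,:3]@np.array([.504,-.029,.1])+T[:3,3]; u,v=int(K[0,0]*c[0]/c[2]+K[0,2]),int(K[1,1]*c[1]/c[2]+K[1,2])
    dk=(p.max(2)<42).astype(np.uint8); 
    dk[:, :u-60]=0; dk[:,u+60:]=0
    # fill, remove the lug by opening
    cs,_=cv2.findContours(cv2.morphologyEx(dk,cv2.MORPH_OPEN,cv2.getStructuringElement(cv2.MORPH_ELLIPSE,(15,15))),cv2.RETR_EXTERNAL,cv2.CHAIN_APPROX_NONE)
    cc=[c for c in cs if cv2.pointPolygonTest(c,(float(u),float(v)),False)>=0]
    print(n,(u,v),[cv2.contourArea(c) for c in cs],p[v,u])
    for c in cc:
        W=onplane(c[:,0],.1,M)[:,:2]; cen=cv2.minEnclosingCircle(W.astype(np.float32)); print(cen,"x",W[:,0].min(),W[:,0].max(),"y",W[:,1].min(),W[:,1].max())
    cr=cv2.imread("pics/%s5.png"%n)[v-45:v+60,u-52:u+53]; cv2.imwrite("pics/b5%s.png"%n,cv2.resize(cr,(400,400)))
cv2.imwrite("pics/b5.png",np.hstack([cv2.imread("pics/b5top.png"),cv2.imread("pics/b5side.png")]))
E
```

```text
top (349, 240) [2733.0] [44 39 31]
side (308, 240) [897.5, 1549.5, 1724.0, 765.0, 871.5] [23 19 12]
((0.5051583051681519, -0.0431785061955452), 0.060307059437036514) x 0.46057977899126384 0.5518823452248547 y -0.10320691094433576 0.016568605474446496
```

View pics/b5.png

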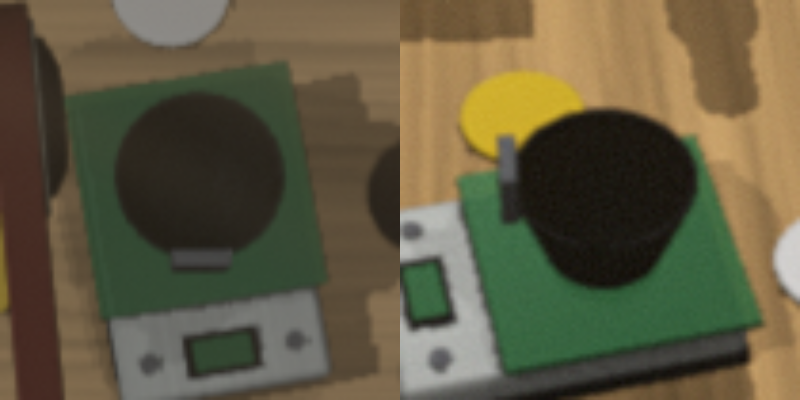

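The bowl stands upright within about 2–3 mm of the plate's centre. Next is the bottle.

```bash
python3 -m crank '[{"x":3.2,"y":2.4,"z":-1,"turn":0},{"x":3.2,"y":2.4,"z":-1,"turn":0},{"x":3.2,"y":2.4,"z":-1,"turn":0},{"x":3.2,"y":2.4,"z":-1,"turn":0},{"x":3.2,"y":2.4,"z":0,"turn":0}]' 80
python3 -m crank '[{"x":0,"y":0,"z":0,"turn":0},{"x":0,"y":0,"z":0,"turn":0},{"x":0,"y":0,"z":0,"turn":0}]'
python3 - <<'E'
from look import *
p,d,M,P=look("w6")
print("bottle cap",topface(P,.585,.302,.148,.165,.035)); print("jar",topface(P,.546,.416,.05,.066,.042))
E
```

```text
time: 10.4
tool_pos: [0.577, 0.2756, 0.2887]
tool_rot: [0.001, 0.708, 0.706, 0.001]
contact_force: [0.3, -0.9, 0.7]
gripper_width: 0.798
grasp_force: 0.0
time: 10.7
tool_pos: [0.5746, 0.2742, 0.2866]
tool_rot: [-0.0, 0.708, 0.706, -0.0]
contact_force: [-0.2, -0.4, 1.0]
gripper_width: 0.802
grasp_force: 0.0
10.7 [0.5746 0.2742 0.2866] [-0.      0.7078  0.7064 -0.0004] F [-0.2 -0.4  1. ] w 0.802 g 0.0
table 0.00115550237272799
bottle cap [   0.5875    0.3051    0.02      0.1567    0.5873    0.3056 2303.    ]
jar [   0.5498    0.4166    0.0298    0.0586    0.5501    0.417  3945.    ]
```

View pics/w6.png

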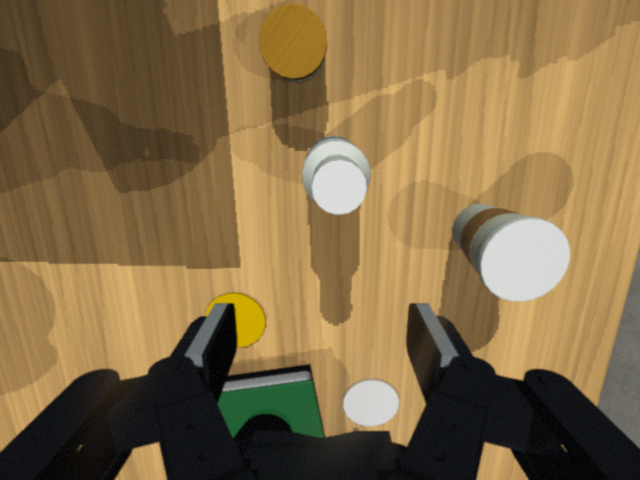

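The bottle cap (339,186) and jar lid (293,42) have the right sizes and heights.

```bash
python3 -m crank '[{"x":3.05,"y":1.25,"z":3,"turn":0},{"x":0,"y":0,"z":4.5,"turn":0},{"x":0,"y":0,"z":4.5,"turn":0},{"x":0,"y":0,"z":3,"turn":0},{"x":0,"y":0,"z":1.6,"turn":0}]'
python3 -m crank '[{"x":0,"y":0,"z":0,"turn":0},{"x":0,"y":0,"z":0,"turn":0}]'
python3 -m crank '[{"x":0,"y":0,"z":0,"turn":0},{"x":0,"y":0,"z":0,"turn":0},{"x":0,"y":0,"z":0,"turn":0},{"x":0,"y":0,"z":0,"turn":0},{"x":0,"y":0,"z":0,"turn":0}]' 0
python3 -m crank '[{"x":0,"y":0,"z":-1,"turn":0},{"x":0,"y":0,"z":-2,"turn":0},{"x":0,"y":0,"z":-3,"turn":0},{"x":0,"y":0,"z":-2,"turn":0},{"x":0,"y":0,"z":0,"turn":0}]'
python3 -m crank '[{"x":0,"y":0,"z":0,"turn":0},{"x":0,"y":0,"z":0,"turn":0},{"x":0,"y":0,"z":0,"turn":0}]'
python3 - <<'E'
from h import *
to(.465,.1105,.14)
E
```

```text
time: 11.25
tool_pos: [0.585, 0.3045, 0.1172]
tool_rot: [-0.001, 0.708, 0.707, -0.002]
contact_force: [-0.5, 0.1, 0.3]
gripper_width: 0.802
grasp_force: 0.0
time: 11.45
tool_pos: [0.5881, 0.3062, 0.1228]
tool_rot: [0.001, 0.707, 0.707, 0.001]
contact_force: [1.3, 1.0, -0.4]
gripper_width: 0.802
grasp_force: 0.0
time: 11.95
tool_pos: [0.5884, 0.307, 0.1239]
tool_rot: [0.001, 0.707, 0.707, 0.002]
contact_force: [-1.2, -0.2, 7.2]
gripper_width: 0.455
grasp_force: 60.5
time: 12.45
tool_pos: [0.589, 0.3071, 0.2053]
tool_rot: [0.001, 0.707, 0.707, 0.003]
contact_force: [0.8, 0.3, -2.1]
gripper_width: 0.454
grasp_force: 60.9
time: 12.75
tool_pos: [0.586, 0.3059, 0.1983]
tool_rot: [-0.001, 0.707, 0.707, -0.002]
contact_force: [0.8, -0.6, -3.1]
gripper_width: 0.454
grasp_force: 60.9
x -19.54 y -12.10 z 5.83 turn 0.000
```

```bash
python3 -m crank '[{"x":-3.9,"y":-2.42,"z":0,"turn":0},{"x":-3.9,"y":-2.42,"z":0,"turn":0},{"x":-3.9,"y":-2.42,"z":0,"turn":0},{"x":-3.9,"y":-2.42,"z":0,"turn":0},{"x":-3.9,"y":-2.42,"z":0,"turn":0}]'
python3 -m crank '[{"x":0,"y":0,"z":3,"turn":0},{"x":0,"y":0,"z":2,"turn":0},{"x":0,"y":0,"z":0,"turn":0},{"x":0,"y":0,"z":0,"turn":0}]'
python3 -m crank '[{"x":0,"y":0,"z":0,"turn":0}]'
python3 -m crank '[{"x":0,"y":0,"z":0,"turn":0}]'
python3 - <<'E'
from look import *
p,d,M=grab("side"); save(p,"s7.png")
cv2.imwrite("pics/s7c.png",cv2.resize(cv2.imread("pics/s7.png")[90:280,180:380],(600,570)))
h=cv2.cvtColor(p,cv2.COLOR_RGB2HSV).astype(int); m=((h[...,0]>18)&(h[...,0]<32)&(h[...,1]>150)&(h[...,2]>90)).astype(np.uint8); print("yellow visible",m.sum())
to(.465,.1115,.128)
E
```

```text
time: 13.25
tool_pos: [0.4644, 0.11, 0.1995]
tool_rot: [-0.0, 0.707, 0.707, -0.001]
contact_force: [0.9, -0.9, -2.1]
gripper_width: 0.447
grasp_force: 61.3
time: 13.65
tool_pos: [0.4657, 0.1113, 0.1503]
tool_rot: [-0.001, 0.707, 0.707, -0.001]
contact_force: [0.5, 0.2, -2.9]
gripper_width: 0.453
grasp_force: 61.6
time: 13.75
tool_pos: [0.467, 0.1116, 0.152]
tool_rot: [0.001, 0.707, 0.707, 0.001]
contact_force: [-0.5, 0.1, -2.2]
gripper_width: 0.447
grasp_force: 61.6
time: 13.85
tool_pos: [0.4671, 0.1116, 0.1522]
tool_rot: [0.001, 0.707, 0.707, 0.001]
contact_force: [-0.3, 0.4, -2.9]
gripper_width: 0.453
grasp_force: 61.6
yellow visible 384
x -0.01 y -0.20 z 2.41 turn 0.000
```

View pics/s7c.png

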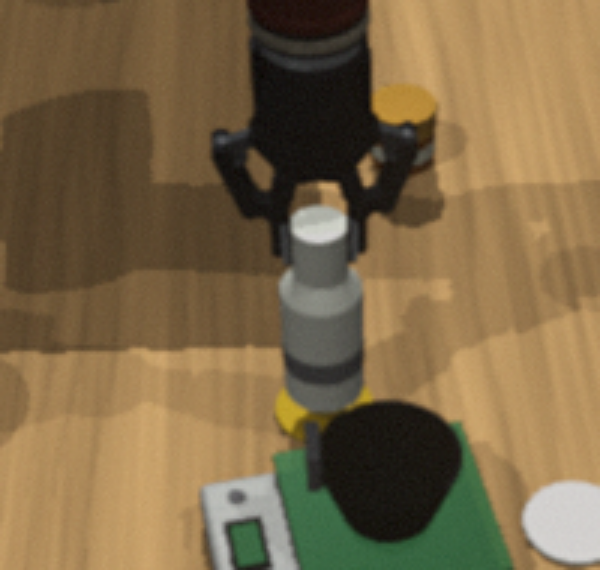

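The bottle hangs upright over the yellow mat. I'll lower it.

```bash
python3 -m crank '[{"x":0,"y":-0.1,"z":1.0,"turn":0},{"x":0,"y":0,"z":0.9,"turn":0},{"x":0,"y":0,"z":0,"turn":0}]'
python3 -m crank '[{"x":0,"y":0,"z":0.2,"turn":0},{"x":0,"y":0,"z":0,"turn":0}]'
python3 -m crank '[{"x":0,"y":0,"z":0.2,"turn":0},{"x":0,"y":0,"z":0,"turn":0}]'
```

```text
time: 14.2
tool_pos: [0.4635, 0.1112, 0.1294]
tool_rot: [-0.001, 0.707, 0.707, -0.002]
contact_force: [0.4, -0.4, -3.5]
gripper_width: 0.448
grasp_force: 61.9
time: 14.4
tool_pos: [0.465, 0.1113, 0.1295]
tool_rot: [-0.0, 0.707, 0.707, -0.0]
contact_force: [-0.7, 0.0, -3.2]
gripper_width: 0.451
grasp_force: 61.9
time: 14.6
tool_pos: [0.4654, 0.1113, 0.1281]
tool_rot: [0.0, 0.707, 0.707, 0.0]
contact_force: [-0.8, 0.1, -3.0]
gripper_width: 0.451
grasp_force: 62.0
```

```bash
python3 -m crank '[{"x":0,"y":0,"z":0.2,"turn":0},{"x":0,"y":0,"z":0,"turn":0}]'
python3 -m crank '[{"x":0,"y":0,"z":0.2,"turn":0},{"x":0,"y":0,"z":0,"turn":0}]'
```

```text
time: 14.8
tool_pos: [0.4657, 0.1114, 0.128]
tool_rot: [0.0, 0.707, 0.707, 0.0]
contact_force: [-4.4, 1.1, 6.1]
gripper_width: 0.451
grasp_force: 63.2
time: 15.0
tool_pos: [0.466, 0.1114, 0.128]
tool_rot: [0.0, 0.707, 0.707, 0.0]
contact_force: [-8.1, -0.2, 16.2]
gripper_width: 0.453
grasp_force: 64.4
```

```bash
python3 -m crank '[{"x":0,"y":0,"z":-0.3,"turn":0},{"x":0,"y":0,"z":0,"turn":0}]'
python3 -m crank '[{"x":0,"y":0,"z":0,"turn":0},{"x":0,"y":0,"z":0,"turn":0},{"x":0,"y":0,"z":0,"turn":0}]' 80
python3 -m crank '[{"x":0,"y":0,"z":-2,"turn":0},{"x":0,"y":0,"z":-4.5,"turn":0},{"x":0,"y":0,"z":-4.5,"turn":0},{"x":0,"y":0,"z":-4.5,"turn":0},{"x":0,"y":0,"z":0,"turn":0}]'
python3 -m crank '[{"x":-4.8,"y":0,"z":0,"turn":0},{"x":-4.8,"y":0,"z":0,"turn":0},{"x":-4.8,"y":0,"z":0,"turn":0},{"x":-4.8,"y":0,"z":0,"turn":0},{"x":-4.8,"y":0,"z":0,"turn":0}]' >/dev/null
python3 -m crank '[{"x":-4.8,"y":0,"z":0,"turn":0},{"x":-4.8,"y":0,"z":0,"turn":0},{"x":-4.8,"y":0,"z":0,"turn":0},{"x":-4.8,"y":0,"z":0,"turn":0},{"x":-4.8,"y":0,"z":0,"turn":0}]'
python3 -m crank '[{"x":0,"y":0,"z":0,"turn":0},{"x":0,"y":0,"z":0,"turn":0},{"x":0,"y":0,"z":0,"turn":0}]'
python3 - <<'E'
from look import *
p,d,M,P=look("w8")
print("can",topface(P,.445,-.33,.112,.13,.04),topface(P,.455,-.33,.112,.13,.04)); print("cup",topface(P,.568,-.36,.036,.05,.04))
h=cv2.cvtColor(p,cv2.COLOR_RGB2HSV).astype(int); m=((h[...,2]<80)&(P[...,2]<.012)&(np.hypot(P[...,0]-.507,P[...,1]+.177)<.045)).astype(np.uint8)
cs,_=cv2.findContours(m,cv2.RETR_EXTERNAL,cv2.CHAIN_APPROX_NONE); c=max(cs,key=cv2.contourArea); print("black",cv2.minEnclosingCircle(onplane(c[:,0],.004,M)[:,:2].astype(np.float32)),cv2.boundingRect(c))
pt,dt,Mt=grab("top"); save(pt,"t8.png"); Pt=cloud(pt,dt,Mt); print("bottle top",topface(Pt,.465,.11,.145,.17,.04))
ps,ds,Ms=grab("side"); save(ps,"s8.png"); Ps=cloud(ps,ds,Ms); print("bottle side",topface(Ps,.465,.11,.15,.17,.04))
E
```

```text
time: 15.2
tool_pos: [0.4659, 0.1113, 0.1279]
tool_rot: [0.001, 0.707, 0.707, 0.001]
contact_force: [-1.1, -0.6, 3.4]
gripper_width: 0.45
grasp_force: 63.0
time: 15.5
tool_pos: [0.4651, 0.1113, 0.1266]
tool_rot: [-0.0, 0.707, 0.707, -0.0]
contact_force: [0.3, 0.1, -0.6]
gripper_width: 0.795
grasp_force: 0.0
time: 16.0
tool_pos: [0.4684, 0.1116, 0.2901]
tool_rot: [0.004, 0.707, 0.707, 0.005]
contact_force: [-0.0, 0.2, 1.2]
gripper_width: 0.799
grasp_force: 0.0
time: 17.0
tool_pos: [0.4646, -0.3707, 0.281]
tool_rot: [-0.0, 0.707, 0.707, 0.0]
contact_force: [0.6, -0.6, 0.3]
gripper_width: 0.799
grasp_force: 0.0
time: 17.3
tool_pos: [0.4651, -0.3679, 0.2813]
tool_rot: [-0.0, 0.707, 0.707, 0.0]
contact_force: [0.1, -0.7, 0.3]
gripper_width: 0.797
grasp_force: 0.0
17.3 [ 0.4651 -0.3679  0.2813] [-0.0005  0.7069  0.7073  0.0002] F [ 0.1 -0.7  0.3] w 0.797 g 0.0
table 0.0012055354669790463
can [   0.4466   -0.3303    0.021     0.1207    0.4471   -0.3297 2084.    ] [   0.4466   -0.3303    0.021     0.1207    0.4471   -0.3297 2084.    ]
cup [  0.5653  -0.3551   0.0207   0.0424   0.57    -0.3557 368.    ]
black ((0.5072453022003174, -0.18131116032600403), 0.03726626932621002) (327, 0, 78, 41)
bottle top [  0.4625   0.1081   0.0195   0.16     0.4619   0.1066 265.    ]
bottle side None
```

View pics/w8.png

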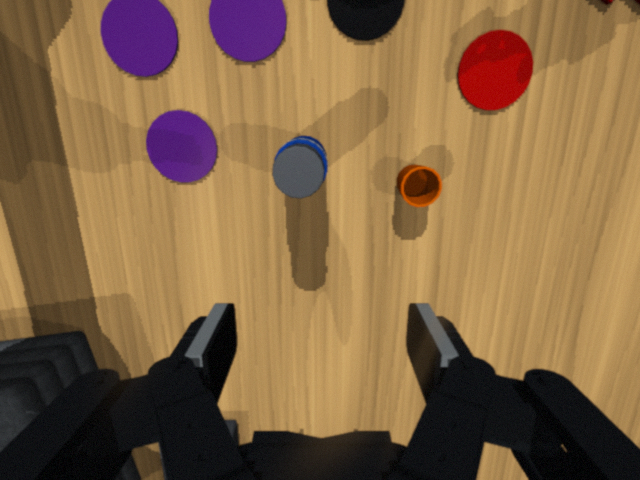

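The canister cap is at (300,170) with height 0.1207 and r 21 mm. The cup is at (420,186) and the black mat, clipped, at (366,5). The bottle stands at about its mat's centre with its top at 0.160. Next I grasp the canister.

```bash
python3 -m crank '[{"x":3.75,"y":-1.85,"z":3,"turn":0},{"x":0,"y":0,"z":4.5,"turn":0},{"x":0,"y":0,"z":4.5,"turn":0},{"x":0,"y":0,"z":4.5,"turn":0},{"x":0,"y":0,"z":2.8,"turn":0}]'
python3 -m crank '[{"x":0,"y":0,"z":0,"turn":0},{"x":0,"y":0,"z":0,"turn":0}]'
python3 -m crank '[{"x":0,"y":0,"z":0,"turn":0},{"x":0,"y":0,"z":0,"turn":0},{"x":0,"y":0,"z":0,"turn":0},{"x":0,"y":0,"z":0,"turn":0},{"x":0,"y":0,"z":0,"turn":0}]' 0
python3 -m crank '[{"x":0,"y":0,"z":-1,"turn":0},{"x":0,"y":0,"z":-3,"turn":0},{"x":0,"y":0,"z":-4,"turn":0},{"x":0,"y":0,"z":-2,"turn":0},{"x":0,"y":0,"z":0,"turn":0}]'
python3 -m crank '[{"x":3,"y":1,"z":0,"turn":0},{"x":2,"y":1,"z":0,"turn":0},{"x":0,"y":0,"z":0,"turn":0},{"x":0,"y":0,"z":0,"turn":0}]'
python3 - <<'E'
from look import *
p,d,M,P=look("w9")
h=cv2.cvtColor(p,cv2.COLOR_RGB2HSV).astype(int); m=((h[...,2]<80)&(P[...,2]<.012)&(np.hypot(P[...,0]-.507,P[...,1]+.177)<.048)).astype(np.uint8)
m=cv2.morphologyEx(m,cv2.MORPH_OPEN,np.ones((7,7),np.uint8))
cs,_=cv2.findContours(m,cv2.RETR_EXTERNAL,cv2.CHAIN_APPROX_NONE); c=max(cs,key=cv2.contourArea); print("black",cv2.minEnclosingCircle(onplane(c[:,0],.004,M)[:,:2].astype(np.float32)),cv2.boundingRect(c),cv2.contourArea(c))
E
```

```text
time: 17.95
tool_pos: [0.4459, -0.3297, 0.0862]
tool_rot: [-0.002, 0.707, 0.708, 0.0]
contact_force: [0.4, 0.5, 0.1]
gripper_width: 0.798
grasp_force: 0.0
time: 18.15
tool_pos: [0.4476, -0.3318, 0.0904]
tool_rot: [0.0, 0.707, 0.707, 0.0]
contact_force: [0.7, -1.1, 0.8]
gripper_width: 0.799
grasp_force: 0.0
time: 18.65
tool_pos: [0.4485, -0.3337, 0.093]
tool_rot: [0.002, 0.707, 0.707, -0.0]
contact_force: [-0.2, 0.4, 6.2]
gripper_width: 0.473
grasp_force: 60.0
time: 19.15
tool_pos: [0.4491, -0.334, 0.1951]
tool_rot: [0.005, 0.707, 0.707, 0.0]
contact_force: [-0.9, -0.4, -1.0]
gripper_width: 0.473
grasp_force: 60.7
time: 19.55
tool_pos: [0.4666, -0.2817, 0.1883]
tool_rot: [-0.001, 0.707, 0.707, -0.0]
contact_force: [-0.1, -0.7, -1.3]
gripper_width: 0.474
grasp_force: 60.7
19.55 [ 0.4666 -0.2817  0.1883] [-0.0009  0.7068  0.7074 -0.0003] F [-0.1 -0.7 -1.3] w 0.474 g 60.68290114402771
table 0.0013259862366708508
black ((0.507330596446991, -0.17738771438598633), 0.03798392415046692) (327, 32, 93, 102) 7344.5
```

View pics/w9.png

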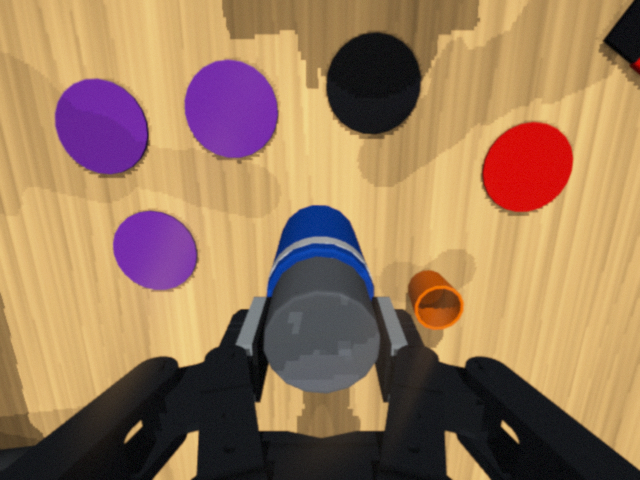

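The black mat (373,83) is at (0.507,-0.177), and the canister is upright in the grip.

```bash
python3 -m crank '[{"x":3.4,"y":1.35,"z":0,"turn":0},{"x":3.4,"y":1.35,"z":0,"turn":0},{"x":3.4,"y":1.35,"z":0,"turn":0},{"x":0,"y":0,"z":3,"turn":0},{"x":0,"y":0,"z":3,"turn":0}]'
python3 -m crank '[{"x":0,"y":0,"z":0,"turn":0},{"x":0,"y":0,"z":0,"turn":0},{"x":0,"y":0,"z":0,"turn":0}]'
python3 - <<'E'
from h import *
wpose(); to(.5073,-.179,.1)
E
```

```text
time: 20.1
tool_pos: [0.5086, -0.1805, 0.1299]
tool_rot: [0.001, 0.707, 0.707, 0.0]
contact_force: [0.5, -0.5, -2.0]
gripper_width: 0.474
grasp_force: 60.8
time: 20.4
tool_pos: [0.5085, -0.1814, 0.1315]
tool_rot: [0.001, 0.707, 0.707, 0.0]
contact_force: [-0.5, -0.6, -0.2]
gripper_width: 0.47
grasp_force: 60.9
20.4 [ 0.5085 -0.1814  0.1315] [1.300e-03 7.075e-01 7.068e-01 4.000e-04] F [-0.5 -0.6 -0.2] w 0.47 g 60.917032957077026
x 0.24 y -0.12 z 3.15 turn -0.001
```

```bash
python3 -m crank '[{"x":0.15,"y":-0.1,"z":1.5,"turn":0},{"x":0,"y":0,"z":1.4,"turn":0},{"x":0,"y":0,"z":0,"turn":0}]'
python3 -m crank '[{"x":0,"y":0,"z":0.3,"turn":0},{"x":0,"y":0,"z":0,"turn":0}]'
python3 -m crank '[{"x":0,"y":0,"z":0.2,"turn":0},{"x":0,"y":0,"z":0,"turn":0}]'
python3 -m crank '[{"x":0,"y":0,"z":0.2,"turn":0},{"x":0,"y":0,"z":0,"turn":0}]'
```

```text
time: 20.7
tool_pos: [0.5047, -0.1779, 0.0977]
tool_rot: [-0.002, 0.707, 0.707, -0.001]
contact_force: [0.2, 0.2, -2.2]
gripper_width: 0.473
grasp_force: 60.9
time: 20.9
tool_pos: [0.5067, -0.1788, 0.0977]
tool_rot: [0.0, 0.707, 0.707, -0.0]
contact_force: [0.4, 0.4, -1.6]
gripper_width: 0.475
grasp_force: 61.1
time: 21.1
tool_pos: [0.5073, -0.1792, 0.0971]
tool_rot: [0.001, 0.707, 0.707, 0.0]
contact_force: [-1.8, 0.6, 5.3]
gripper_width: 0.473
grasp_force: 61.4
time: 21.3
tool_pos: [0.5075, -0.1795, 0.097]
tool_rot: [0.001, 0.707, 0.707, -0.0]
contact_force: [-7.2, 1.9, 14.4]
gripper_width: 0.472
grasp_force: 62.7
```

```bash
python3 -m crank '[{"x":0,"y":0,"z":-0.3,"turn":0},{"x":0,"y":0,"z":0,"turn":0}]'
python3 -m crank '[{"x":0,"y":0,"z":0,"turn":0},{"x":0,"y":0,"z":0,"turn":0},{"x":0,"y":0,"z":0,"turn":0}]' 80
python3 -m crank '[{"x":0,"y":0,"z":-2,"turn":0},{"x":0,"y":0,"z":-4.5,"turn":0},{"x":0,"y":0,"z":-4.5,"turn":0},{"x":0,"y":0,"z":-4.5,"turn":0},{"x":4,"y":1,"z":-1,"turn":0}]' 98
python3 -m crank '[{"x":4.8,"y":1,"z":0,"turn":0},{"x":4.8,"y":1,"z":0,"turn":0},{"x":4.8,"y":1,"z":0,"turn":0},{"x":4.8,"y":0.4,"z":0,"turn":0},{"x":4.8,"y":0,"z":0,"turn":0}]'
python3 -m crank '[{"x":4.8,"y":0,"z":0,"turn":0},{"x":4.8,"y":0,"z":0,"turn":0},{"x":4.8,"y":0,"z":0,"turn":0},{"x":4.8,"y":0,"z":0,"turn":0},{"x":4.8,"y":0,"z":0,"turn":0}]'
python3 -m crank '[{"x":4,"y":0,"z":0,"turn":0},{"x":0,"y":0,"z":0,"turn":0},{"x":0,"y":0,"z":0,"turn":0},{"x":0,"y":0,"z":0,"turn":0}]'
python3 - <<'E'
from look import *
p,d,M,P=look("w10")
print("jar",topface(P,.55,.416,.05,.066,.042))
pt,dt,Mt=grab("top"); save(pt,"t10.png"); Pt=cloud(pt,dt,Mt); print("can top",topface(Pt,.507,-.178,.115,.13,.035))
for k,z in (("bottle",.16),): print(k,topface(Pt,.465,.11,.145,.17,.04))
to(.55,.4165,.022)
E
```

```text
time: 21.5
tool_pos: [0.5071, -0.1789, 0.0971]
tool_rot: [0.001, 0.707, 0.707, 0.0]
contact_force: [0.2, 0.6, -2.1]
gripper_width: 0.477
grasp_force: 60.9
time: 21.8
tool_pos: [0.5066, -0.1787, 0.0964]
tool_rot: [-0.0, 0.707, 0.707, -0.0]
contact_force: [0.1, 0.2, -0.6]
gripper_width: 0.803
grasp_force: 0.0
time: 22.3
tool_pos: [0.5188, -0.1423, 0.2689]
tool_rot: [0.006, 0.709, 0.705, 0.001]
contact_force: [0.5, 1.8, -0.6]
gripper_width: 0.975
grasp_force: 0.0
time: 22.8
tool_pos: [0.5507, 0.1033, 0.2616]
tool_rot: [0.0, 0.707, 0.707, 0.0]
contact_force: [0.5, 0.3, -0.2]
gripper_width: 0.977
grasp_force: 0.0
time: 23.3
tool_pos: [0.5503, 0.3433, 0.2615]
tool_rot: [0.0, 0.707, 0.707, 0.0]
contact_force: [1.4, -0.0, 0.2]
gripper_width: 0.98
grasp_force: 0.0
time: 23.7
tool_pos: [0.5508, 0.3804, 0.2614]
tool_rot: [0.0, 0.707, 0.707, -0.0]
contact_force: [-0.2, 0.7, 0.9]
gripper_width: 0.982
grasp_force: 0.0
23.7 [0.5508 0.3804 0.2614] [ 0.0001  0.7074  0.7068 -0.0003] F [-0.2  0.7  0.9] w 0.982 g 0.0
table 0.0010645397600547724
jar [   0.5499    0.4165    0.0299    0.0588    0.5502    0.4172 3386.    ]
can top [  0.5013  -0.1752   0.0208   0.1237   0.5004  -0.1743 262.    ]
bottle [  0.4625   0.1081   0.0194   0.1599   0.462    0.1065 261.    ]
x 3.65 y -0.10 z 23.97 turn -0.002
```

```bash
python3 -m crank '[{"x":3.65,"y":-0.1,"z":4.5,"turn":0},{"x":0,"y":0,"z":4.8,"turn":0},{"x":0,"y":0,"z":4.8,"turn":0},{"x":0,"y":0,"z":4.5,"turn":0},{"x":0,"y":0,"z":3,"turn":0}]'
python3 -m crank '[{"x":0,"y":0,"z":2.2,"turn":0},{"x":0,"y":0,"z":0,"turn":0},{"x":0,"y":0,"z":0,"turn":0}]'
python3 - <<'E'
from look import *
wpose()
f=np.load("/tmp/top0.npz"); M=(f['K'],float(f['k']),f['T']); P=cloud(f['p'],f['d'],M); print("can top0",topface(P,.4466,-.3303,.115,.13,.035),"wrist .4466 -.3303")
h=cv2.cvtColor(f['p'],cv2.COLOR_RGB2HSV).astype(int); m=((h[...,2]<75)&(np.hypot(P[...,0]-.507,P[...,1]+.177)<.046)&(P[...,2]<.015)).astype(np.uint8)
cs,_=cv2.findContours(m,cv2.RETR_EXTERNAL,cv2.CHAIN_APPROX_NONE); c=max(cs,key=cv2.contourArea); print("black top0",cv2.fitEllipse(onplane(c[:,0],.004,M)[:,:2].astype(np.float32)),cv2.boundingRect(c))
E
```

```text
time: 24.3
tool_pos: [0.5483, 0.4104, 0.0477]
tool_rot: [-0.001, 0.708, 0.707, -0.002]
contact_force: [-1.0, -0.3, -0.7]
gripper_width: 0.979
grasp_force: 0.0
time: 24.6
tool_pos: [0.5502, 0.412, 0.0303]
tool_rot: [0.0, 0.708, 0.707, 0.0]
contact_force: [0.5, 0.9, 0.6]
gripper_width: 0.987
grasp_force: 0.0
24.6 [0.5502 0.412  0.0303] [0.     0.7075 0.7067 0.    ] F [0.5 0.9 0.6] w 0.987 g 0.0
can top0 [  0.4445  -0.3314   0.0213   0.1201   0.4444  -0.3301 252.    ] wrist .4466 -.3303
black top0 ((0.5053209662437439, -0.17397423088550568), (0.07349319010972977, 0.08576566725969315), 8.555928230285645) (390, 231, 36, 32)
```

```bash
python3 -m crank '[{"x":0.4,"y":0,"z":0.8,"turn":0},{"x":0,"y":0,"z":0,"turn":0},{"x":0,"y":0,"z":0,"turn":0}]'
python3 -m crank '[{"x":0,"y":0,"z":0,"turn":0},{"x":0,"y":0,"z":0,"turn":0},{"x":0,"y":0,"z":0,"turn":0},{"x":0,"y":0,"z":0,"turn":0},{"x":0,"y":0,"z":0,"turn":0}]' 0
python3 -m crank '[{"x":0,"y":0,"z":-1,"turn":0},{"x":0,"y":0,"z":-3,"turn":0},{"x":0,"y":0,"z":-4,"turn":0},{"x":0,"y":0,"z":-4,"turn":0},{"x":0,"y":0,"z":-4,"turn":0}]'
python3 -m crank '[{"x":0,"y":0,"z":0,"turn":0},{"x":0,"y":0,"z":0,"turn":0},{"x":0,"y":0,"z":0,"turn":0}]'
python3 - <<'E'
from h import *
to(.6403,-.016,.12)
E
```

```text
time: 24.9
tool_pos: [0.5503, 0.4172, 0.0229]
tool_rot: [0.0, 0.707, 0.707, 0.001]
contact_force: [-0.1, -0.1, -0.2]
gripper_width: 0.981
grasp_force: 0.0
time: 25.4
tool_pos: [0.5504, 0.4172, 0.0229]
tool_rot: [0.0, 0.707, 0.707, 0.001]
contact_force: [-0.4, 0.5, 4.9]
gripper_width: 0.69
grasp_force: 65.1
time: 25.9
tool_pos: [0.5488, 0.4161, 0.1822]
tool_rot: [-0.0, 0.707, 0.707, -0.001]
contact_force: [1.7, 1.3, -2.0]
gripper_width: 0.684
grasp_force: 64.9
time: 26.2
tool_pos: [0.5484, 0.4159, 0.1789]
tool_rot: [-0.001, 0.707, 0.707, -0.002]
contact_force: [-0.3, -1.0, -2.6]
gripper_width: 0.689
grasp_force: 64.9
x -43.19 y 9.19 z 5.89 turn -0.000
```

```bash
python3 -m crank '[{"x":-4.8,"y":1.02,"z":0,"turn":0},{"x":-4.8,"y":1.02,"z":0,"turn":0},{"x":-4.8,"y":1.02,"z":0,"turn":0},{"x":-4.8,"y":1.02,"z":0,"turn":0},{"x":-4.8,"y":1.02,"z":0,"turn":0}]'
python3 -m crank '[{"x":-4.8,"y":1.02,"z":0,"turn":0},{"x":-4.8,"y":1.02,"z":0,"turn":0},{"x":-4.8,"y":1.02,"z":0,"turn":0},{"x":-4.7,"y":1.02,"z":0,"turn":0},{"x":0,"y":0,"z":0,"turn":0}]'
python3 -m crank '[{"x":0,"y":0,"z":3.5,"turn":0},{"x":0,"y":0,"z":4,"turn":0},{"x":0,"y":0,"z":3,"turn":0},{"x":0,"y":0,"z":0,"turn":0},{"x":0,"y":0,"z":0,"turn":0}]'
python3 -m crank '[{"x":0,"y":0,"z":0,"turn":0},{"x":0,"y":0,"z":0,"turn":0},{"x":0,"y":0,"z":0,"turn":0}]'
python3 - <<'E'
from h import *
to(.6403,-.0153,.028)
E
```

```text
time: 26.7
tool_pos: [0.5992, 0.1746, 0.1785]
tool_rot: [-0.001, 0.707, 0.707, -0.002]
contact_force: [1.2, -0.5, -1.8]
gripper_width: 0.685
grasp_force: 64.9
time: 27.2
tool_pos: [0.6408, -0.0198, 0.1786]
tool_rot: [-0.001, 0.709, 0.705, -0.002]
contact_force: [-0.9, 1.4, -2.4]
gripper_width: 0.688
grasp_force: 65.0
time: 27.7
tool_pos: [0.6402, -0.0136, 0.075]
tool_rot: [-0.002, 0.707, 0.707, -0.001]
contact_force: [0.4, -0.5, -0.4]
gripper_width: 0.686
grasp_force: 65.1
time: 28.0
tool_pos: [0.6429, -0.0143, 0.079]
tool_rot: [0.001, 0.707, 0.707, 0.001]
contact_force: [0.4, -1.1, -1.9]
gripper_width: 0.685
grasp_force: 65.1
x -0.10 y -0.26 z 5.10 turn 0.000
```

```bash
python3 -m crank '[{"x":-0.1,"y":-0.15,"z":2.5,"turn":0},{"x":0,"y":0,"z":2,"turn":0},{"x":0,"y":0,"z":0,"turn":0},{"x":0,"y":0,"z":0,"turn":0},{"x":0,"y":0,"z":0,"turn":0}]'
python3 -m crank '[{"x":0,"y":0,"z":0.2,"turn":0},{"x":0,"y":0,"z":0,"turn":0},{"x":0,"y":0,"z":0,"turn":0}]'
python3 -m crank '[{"x":0,"y":0,"z":0.2,"turn":0},{"x":0,"y":0,"z":0,"turn":0},{"x":0,"y":0,"z":0,"turn":0}]'
```

```text
time: 28.5
tool_pos: [0.6414, -0.0154, 0.0338]
tool_rot: [0.001, 0.707, 0.707, 0.001]
contact_force: [-0.1, 0.8, -1.1]
gripper_width: 0.685
grasp_force: 65.2
time: 28.8
tool_pos: [0.6403, -0.0153, 0.0303]
tool_rot: [0.0, 0.707, 0.707, 0.0]
contact_force: [-0.4, 0.2, -3.0]
gripper_width: 0.687
grasp_force: 65.2
time: 29.1
tool_pos: [0.6399, -0.0152, 0.0276]
tool_rot: [-0.0, 0.707, 0.707, -0.0]
contact_force: [0.4, -0.3, -2.0]
gripper_width: 0.685
grasp_force: 65.2
```

```bash
python3 -m crank '[{"x":0,"y":0,"z":0.15,"turn":0},{"x":0,"y":0,"z":0,"turn":0},{"x":0,"y":0,"z":0,"turn":0}]'
python3 -m crank '[{"x":0,"y":0,"z":0.15,"turn":0},{"x":0,"y":0,"z":0,"turn":0},{"x":0,"y":0,"z":0,"turn":0}]'
```

```text
time: 29.4
tool_pos: [0.6403, -0.0153, 0.0269]
tool_rot: [0.0, 0.707, 0.707, 0.0]
contact_force: [-1.1, 0.8, 2.2]
gripper_width: 0.69
grasp_force: 65.5
time: 29.7
tool_pos: [0.6404, -0.0153, 0.0268]
tool_rot: [-0.0, 0.707, 0.707, -0.0]
contact_force: [-5.8, 0.7, 10.0]
gripper_width: 0.687
grasp_force: 66.4
```

```bash
python3 -m crank '[{"x":0,"y":0,"z":-0.2,"turn":0},{"x":0,"y":0,"z":0,"turn":0}]'
python3 -m crank '[{"x":0,"y":0,"z":0,"turn":0},{"x":0,"y":0,"z":0,"turn":0},{"x":0,"y":0,"z":0,"turn":0}]' 90
python3 -m crank '[{"x":0,"y":0,"z":-2,"turn":0},{"x":0,"y":0,"z":-4.5,"turn":0},{"x":0,"y":0,"z":-4.8,"turn":0},{"x":0,"y":0,"z":-4.8,"turn":0},{"x":0,"y":0,"z":-4.8,"turn":0}]'
python3 -m crank '[{"x":-4.5,"y":-2,"z":-1,"turn":0},{"x":-4.5,"y":-2,"z":-1,"turn":0},{"x":-4.5,"y":-2,"z":0,"turn":0},{"x":-4.5,"y":-2,"z":0,"turn":0},{"x":-4.5,"y":-2,"z":0,"turn":0}]' 80
python3 -m crank '[{"x":0,"y":0,"z":0,"turn":0},{"x":0,"y":0,"z":0,"turn":0},{"x":0,"y":0,"z":0,"turn":0}]'
cat >> look.py <<'E'
def disc(p,P,M,x,y,r,fn,z=.004):
    h=cv2.cvtColor(p,cv2.COLOR_RGB2HSV).astype(int); m=(fn(h)&(P[...,2]<.012)&(np.hypot(P[...,0]-x,P[...,1]-y)<r)).astype(np.uint8)
    m=cv2.morphologyEx(m,cv2.MORPH_OPEN,np.ones((3,3),np.uint8))
    cs,_=cv2.findContours(m,cv2.RETR_EXTERNAL,cv2.CHAIN_APPROX_NONE); W=onplane(np.vstack(cs)[:,0],z,M)[:,:2].astype(np.float32); return cv2.minEnclosingCircle(W),cv2.boundingRect(m)
E
python3 - <<'E'
from look import *
p,d,M,P=look("w11")
print("can",topface(P,.505,-.176,.117,.132,.035))
print("can mid",topface(P,.505,-.176,.02,.08,.04))
print("black",disc(p,P,M,.5073,-.1774,.043,lambda h:h[...,2]<80))
print("bowl rim",topface(P,.504,-.029,.095,.106,.056))
print("jar",topface(P,.6404,-.0155,.056,.07,.04))
pt,dt,Mt=grab("top"); save(pt,"t11.png"); Pt=cloud(pt,dt,Mt); print("jar top",topface(Pt,.6404,-.0155,.056,.07,.04))
f=np.load("/tmp/top0.npz"); P0=cloud(f['p'],f['d'],(f['K'],float(f['k']),f['T'])); print("jar top0 (true .55,.4165)",topface(P0,.55,.4165,.052,.066,.04))
E
```

```text
time: 29.9
tool_pos: [0.6403, -0.0153, 0.0268]
tool_rot: [0.0, 0.707, 0.707, 0.0]
contact_force: [-0.4, 0.1, 0.1]
gripper_width: 0.687
grasp_force: 65.5
time: 30.2
tool_pos: [0.6401, -0.0153, 0.0267]
tool_rot: [-0.0, 0.707, 0.707, 0.0]
contact_force: [-0.1, 0.4, -0.1]
gripper_width: 0.901
grasp_force: 0.0
time: 30.7
tool_pos: [0.6398, -0.0152, 0.2377]
tool_rot: [0.0, 0.707, 0.707, 0.0]
contact_force: [1.3, 0.1, 0.7]
gripper_width: 0.898
grasp_force: 0.0
time: 31.2
tool_pos: [0.5393, -0.2413, 0.256]
tool_rot: [0.0, 0.707, 0.707, 0.0]
contact_force: [0.7, -0.1, -0.2]
gripper_width: 0.797
grasp_force: 0.0
time: 31.5
tool_pos: [0.5406, -0.239, 0.2556]
tool_rot: [-0.0, 0.707, 0.707, 0.0]
contact_force: [0.7, 0.4, -0.9]
gripper_width: 0.801
grasp_force: 0.0
31.5 [ 0.5406 -0.239   0.2556] [-0.0001  0.7068  0.7074  0.0002] F [ 0.7  0.4 -0.9] w 0.801 g 0.0
table 0.0012600476662435467
can [   0.5047   -0.1756    0.0208    0.1247    0.5049   -0.1749 2746.    ]
can mid [ 0.5253 -0.1697  0.0099  0.0394  0.5264 -0.1668 39.    ]
black (((0.5084482431411743, -0.17707721889019012), 0.03825555741786957), (264, 96, 63, 78))
bowl rim None
jar None
jar top [  0.6374  -0.017    0.03     0.062    0.6359  -0.0174 467.    ]
jar top0 (true .55,.4165) [  0.5469   0.414    0.0296   0.0581   0.5472   0.4133 473.    ]
```

View pics/w11.png

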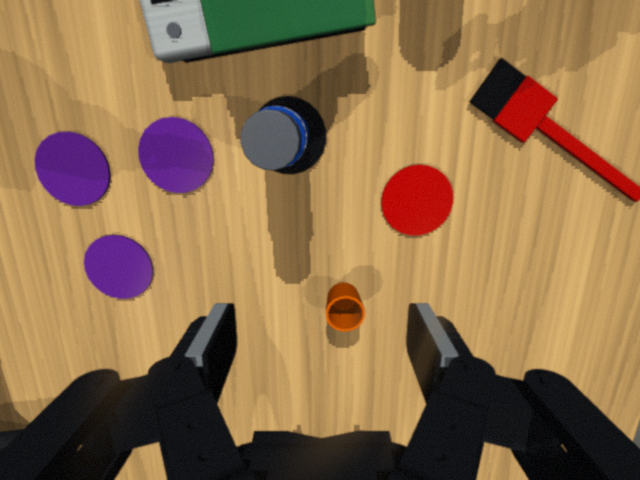

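The canister (271,138) stands upright on the black mat, about 3 mm off centre, which is fine. The cup rim is at (345,313). I'll measure the cup from this picture and the earlier one.

Run:
```python
from look import *
p,d,M=grab("wrist"); P=cloud(p,d,M)
h=cv2.cvtColor(p,cv2.COLOR_RGB2HSV).astype(int)
print(topface(P,.567,-.355,.036,.05,.035))
m=((h[...,0]<16)&(h[...,1]>170)&(np.hypot(P[...,0]-.567,P[...,1]+.355)<.05)).astype(np.uint8); m[:, :300]=0
cs,_=cv2.findContours(m,cv2.RETR_EXTERNAL,cv2.CHAIN_APPROX_NONE); c=max(cs,key=cv2.contourArea)[:,0]
W=onplane(c,.042,M)[:,:2]; F=onplane(c,0,M)[:,:2]
print("rim x ext",W[:,0].min(),W[:,0].max(),"ymin",W[:,1].min(),"-> y centre",W[:,1].min()+.021); print("foot ymax on z0",F[:,1].max(),"-> y centre",F[:,1].max()-.018)
to(.5665,-.355,.02)
```

```text
[  0.5653  -0.3546   0.0209   0.0423   0.5665  -0.3591 387.    ]
rim x ext 0.5448088526178363 0.5857259210371797 ymin -0.3750597796963385 -> y centre -0.3540597796963385
foot ymax on z0 -0.3383492598957092 -> y centre -0.3563492598957092
x -11.65 y 2.53 z 23.57 turn 0.002
```

```bash
python3 -m crank '[{"x":-4,"y":0.8,"z":0,"turn":0},{"x":-4,"y":0.8,"z":0,"turn":0},{"x":-3.6,"y":0.87,"z":0,"turn":0},{"x":0,"y":0,"z":4.5,"turn":0},{"x":0,"y":0,"z":4.5,"turn":0}]' 75
python3 -m crank '[{"x":0,"y":0,"z":4.5,"turn":0},{"x":0,"y":0,"z":4,"turn":0},{"x":0,"y":0,"z":3,"turn":0},{"x":0,"y":0,"z":0,"turn":0},{"x":0,"y":0,"z":0,"turn":0}]'
python3 -m crank '[{"x":0,"y":0,"z":0,"turn":0},{"x":0,"y":0,"z":0,"turn":0},{"x":0,"y":0,"z":0,"turn":0}]'
python3 - <<'E'
from h import *
to(.5655,-.3548,.01)
E
```

```text
time: 32.15
tool_pos: [0.5669, -0.3569, 0.1668]
tool_rot: [0.003, 0.707, 0.707, 0.0]
contact_force: [-0.2, 0.0, 0.3]
gripper_width: 0.748
grasp_force: 0.0
time: 32.65
tool_pos: [0.5655, -0.355, 0.0508]
tool_rot: [-0.0, 0.707, 0.708, -0.0]
contact_force: [-0.1, -0.1, 0.7]
gripper_width: 0.752
grasp_force: 0.0
time: 32.95
tool_pos: [0.5661, -0.3566, 0.0531]
tool_rot: [0.002, 0.707, 0.707, 0.0]
contact_force: [0.0, 0.3, 0.0]
gripper_width: 0.747
grasp_force: 0.0
x 0.18 y -0.06 z 4.31 turn 0.000
```

```bash
python3 -m crank '[{"x":0.1,"y":0,"z":2.5,"turn":0},{"x":0,"y":0,"z":1.6,"turn":0},{"x":0,"y":0,"z":0,"turn":0},{"x":0,"y":0,"z":0,"turn":0}]'
python3 -m crank '[{"x":0,"y":0,"z":0,"turn":0},{"x":0,"y":0,"z":0,"turn":0},{"x":0,"y":0,"z":0,"turn":0},{"x":0,"y":0,"z":0,"turn":0},{"x":0,"y":0,"z":0,"turn":0}]' 0
python3 -m crank '[{"x":0,"y":0,"z":-1,"turn":0},{"x":0,"y":0,"z":-4,"turn":0},{"x":0,"y":0,"z":-4.5,"turn":0},{"x":0,"y":0,"z":-4.5,"turn":0},{"x":0,"y":0,"z":-4,"turn":0}]'
python3 -m crank '[{"x":0,"y":0,"z":0,"turn":0},{"x":0,"y":0,"z":0,"turn":0},{"x":0,"y":0,"z":0,"turn":0}]'
python3 - <<'E'
from look import *
to(.640,-.015,.15); look("w12")
E
```

```text
time: 33.35
tool_pos: [0.5646, -0.3546, 0.0093]
tool_rot: [-0.001, 0.707, 0.707, -0.0]
contact_force: [-0.3, -0.0, 0.5]
gripper_width: 0.744
grasp_force: 0.0
time: 33.85
tool_pos: [0.5659, -0.3556, 0.0114]
tool_rot: [0.001, 0.707, 0.707, 0.0]
contact_force: [-0.1, -0.7, 5.7]
gripper_width: 0.466
grasp_force: 60.6
time: 34.35
tool_pos: [0.5649, -0.3546, 0.1923]
tool_rot: [0.0, 0.707, 0.707, 0.0]
contact_force: [1.1, -1.2, -0.6]
gripper_width: 0.467
grasp_force: 60.5
time: 34.65
tool_pos: [0.5641, -0.354, 0.1877]
tool_rot: [-0.002, 0.707, 0.707, -0.0]
contact_force: [0.0, -0.2, -0.3]
gripper_width: 0.464
grasp_force: 60.5
x 33.90 y 7.60 z 3.77 turn 0.000
34.65 [ 0.5641 -0.354   0.1877] [-0.0016  0.7071  0.7071 -0.0002] F [ 0.  -0.2 -0.3] w 0.464 g 60.45095173409209
table 0.0011593092998883336
```

View pics/w12.png

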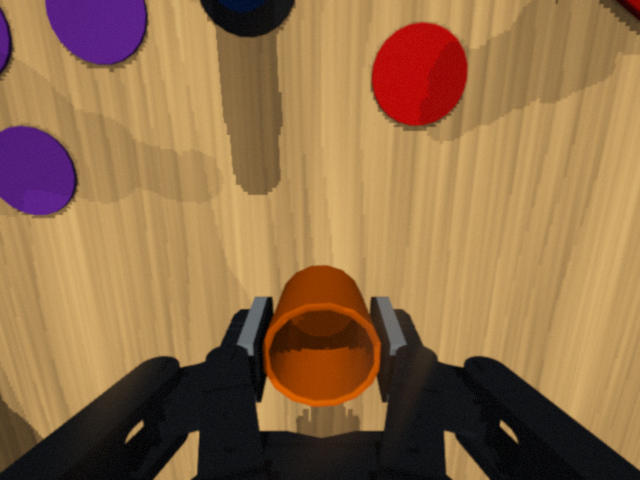

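The cup is held upright. I'll stop short of the jar to measure it from close by.

```bash
python3 -m crank '[{"x":4.7,"y":1.4,"z":0,"turn":0},{"x":4.7,"y":1.4,"z":0,"turn":0},{"x":4.7,"y":1.4,"z":0,"turn":0},{"x":4.7,"y":1.4,"z":0,"turn":0},{"x":4.6,"y":1.4,"z":0,"turn":0}]'
python3 -m crank '[{"x":0,"y":0,"z":0,"turn":0},{"x":0,"y":0,"z":0,"turn":0},{"x":0,"y":0,"z":0,"turn":0}]'
python3 - <<'E'
from look import *
p,d,M,P=look("w13")
print("jar",topface(P,.6404,-.0155,.056,.07,.04)); print("white",disc(p,P,M,.6404,-.0158,.045,lambda h:(h[...,1]<60)&(h[...,2]>120)))
print("bowl",topface(P,.504,-.029,.096,.106,.056))
h=cv2.cvtColor(p,cv2.COLOR_RGB2HSV).astype(int)
m=((h[...,0]<16)&(h[...,1]>170)&(P[...,2]>.16)).astype(np.uint8); Q=P[m>0]; print("cup in hand",cv2.minEnclosingCircle(Q[Q[:,2]>np.percentile(Q[:,2],75)][:,:2].astype(np.float32)),Q[:,2].max(),Q[:,2].min())
E
```

```text
time: 35.2
tool_pos: [0.6341, -0.1185, 0.1872]
tool_rot: [-0.002, 0.707, 0.707, -0.001]
contact_force: [0.9, 0.6, -0.6]
gripper_width: 0.464
grasp_force: 60.5
time: 35.5
tool_pos: [0.6342, -0.1215, 0.1883]
tool_rot: [-0.001, 0.707, 0.707, -0.001]
contact_force: [0.1, -0.0, 0.4]
gripper_width: 0.467
grasp_force: 60.5
35.5 [ 0.6342 -0.1215  0.1883] [-0.0009  0.7074  0.7068 -0.0007] F [ 0.1 -0.   0.4] w 0.467 g 60.46056924853474
table 0.001979704126529813
jar [   0.6404   -0.0156    0.0298    0.0627    0.6405   -0.0146 6960.    ]
white (((0.6405211687088013, -0.01635337434709072), 0.037917058914899826), (283, 74, 95, 58))
bowl [   0.5044   -0.0271    0.0501    0.1002    0.4813   -0.0225 4742.    ]
cup in hand ((0.6202657222747803, -0.12155644595623016), 0.03492598235607147) 0.26653377402524947 0.17788224904998073
```

View pics/w13.png

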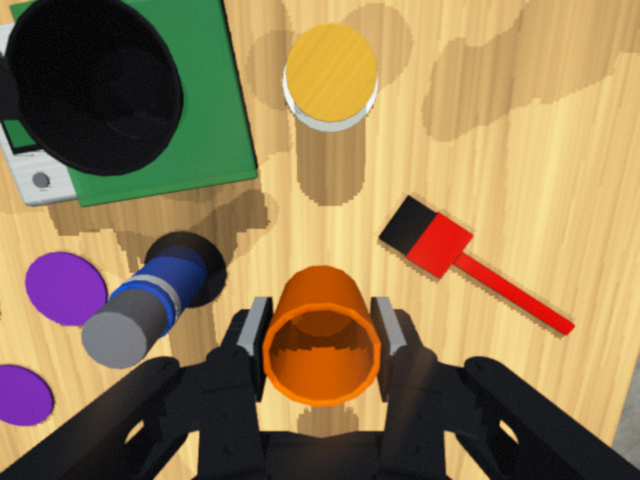

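The jar lid (331,73) is centred on the white mat and the bowl is centred on the plate. I'll place the cup.

```bash
python3 -m crank '[{"x":3.6,"y":0.2,"z":0,"turn":0},{"x":3.6,"y":0.2,"z":0,"turn":0},{"x":3.4,"y":0.2,"z":0,"turn":0},{"x":0,"y":0,"z":4,"turn":0},{"x":0,"y":0,"z":4,"turn":0}]'
python3 -m crank '[{"x":0,"y":0,"z":1,"turn":0},{"x":0,"y":0,"z":0,"turn":0},{"x":0,"y":0,"z":0,"turn":0},{"x":0,"y":0,"z":0,"turn":0}]'
python3 - <<'E'
from look import *
to(.6404,-.0158,.078); wpose()
E
```

```text
time: 36.05
tool_pos: [0.6424, -0.0156, 0.1109]
tool_rot: [0.002, 0.707, 0.707, 0.001]
contact_force: [0.2, -0.9, -0.3]
gripper_width: 0.468
grasp_force: 60.5
time: 36.45
tool_pos: [0.6428, -0.0157, 0.1028]
tool_rot: [0.002, 0.707, 0.707, 0.001]
contact_force: [0.5, -0.2, -0.2]
gripper_width: 0.469
grasp_force: 60.5
x -0.01 y -0.24 z 2.48 turn -0.001
36.45 [ 0.6428 -0.0157  0.1028] [0.0019 0.7074 0.7068 0.0014] F [ 0.5 -0.2 -0.2] w 0.469 g 60.49132613232359
```

```bash
python3 -m crank '[{"x":0,"y":-0.1,"z":1,"turn":0},{"x":0,"y":0,"z":1,"turn":0},{"x":0,"y":0,"z":0,"turn":0},{"x":0,"y":0,"z":0,"turn":0},{"x":0,"y":0,"z":0,"turn":0}]'
python3 -m crank '[{"x":0,"y":0,"z":0.2,"turn":0},{"x":0,"y":0,"z":0,"turn":0},{"x":0,"y":0,"z":0,"turn":0}]'
python3 -m crank '[{"x":0,"y":0,"z":0.2,"turn":0},{"x":0,"y":0,"z":0,"turn":0},{"x":0,"y":0,"z":0,"turn":0}]'
```

```text
time: 36.95
tool_pos: [0.6401, -0.0147, 0.0798]
tool_rot: [0.0, 0.707, 0.707, 0.0]
contact_force: [0.7, -0.1, -0.0]
gripper_width: 0.471
grasp_force: 60.5
time: 37.25
tool_pos: [0.64, -0.0148, 0.0778]
tool_rot: [0.0, 0.707, 0.707, 0.0]
contact_force: [-0.8, -0.2, 1.5]
gripper_width: 0.466
grasp_force: 60.5
time: 37.55
tool_pos: [0.6399, -0.0148, 0.0757]
tool_rot: [-0.0, 0.707, 0.707, -0.0]
contact_force: [0.0, 0.2, 0.6]
gripper_width: 0.466
grasp_force: 60.5
```

```bash
python3 -m crank '[{"x":-0.05,"y":0,"z":0.1,"turn":0},{"x":0,"y":0,"z":0,"turn":0},{"x":0,"y":0,"z":0,"turn":0}]'
python3 -m crank '[{"x":0,"y":0,"z":0.1,"turn":0},{"x":0,"y":0,"z":0,"turn":0},{"x":0,"y":0,"z":0,"turn":0}]'
python3 -m crank '[{"x":0,"y":0,"z":0.1,"turn":0},{"x":0,"y":0,"z":0,"turn":0},{"x":0,"y":0,"z":0,"turn":0}]'
```

```text
time: 37.85
tool_pos: [0.64, -0.0153, 0.0747]
tool_rot: [-0.0, 0.707, 0.707, -0.0]
contact_force: [-0.4, 0.6, -0.7]
gripper_width: 0.463
grasp_force: 60.5
time: 38.15
tool_pos: [0.6399, -0.0153, 0.0736]
tool_rot: [-0.0, 0.707, 0.707, -0.0]
contact_force: [-0.4, 0.0, -0.5]
gripper_width: 0.463
grasp_force: 60.5
time: 38.45
tool_pos: [0.6403, -0.0153, 0.0735]
tool_rot: [0.0, 0.707, 0.707, 0.0]
contact_force: [-1.8, 0.9, 4.0]
gripper_width: 0.468
grasp_force: 60.8
```

```bash
python3 -m crank '[{"x":0,"y":0,"z":0,"turn":0},{"x":0,"y":0,"z":0,"turn":0},{"x":0,"y":0,"z":0,"turn":0},{"x":0,"y":0,"z":0,"turn":0}]' 75
python3 -m crank '[{"x":0,"y":0,"z":-2,"turn":0},{"x":0,"y":0,"z":-4,"turn":0},{"x":0,"y":0,"z":-4,"turn":0},{"x":0,"y":0,"z":-4,"turn":0},{"x":0,"y":0,"z":-3,"turn":0}]'
python3 -m crank '[{"x":-4.5,"y":0,"z":0,"turn":0},{"x":-4.5,"y":0,"z":0,"turn":0},{"x":-4.5,"y":-1,"z":0,"turn":0},{"x":-4.5,"y":-1,"z":0,"turn":0},{"x":-4,"y":-1,"z":0,"turn":0}]'
python3 -m crank '[{"x":-3,"y":0,"z":0,"turn":0},{"x":0,"y":0,"z":0,"turn":0},{"x":0,"y":0,"z":0,"turn":0}]'
python3 - <<'E'
from look import *
p,d,M=grab("top"); save(p,"t14.png"); P=cloud(p,d,M)
print("cup",topface(P,.6385,-.0175,.095,.115,.03)); print("jar",topface(P,.638,-.0175,.056,.07,.04)); print("bottle",topface(P,.465,.11,.145,.17,.04)); print("can",topface(P,.503,-.176,.115,.13,.035)); print("coffee",topface(P,.755,.226,.105,.125,.06))
f=np.load("/tmp/top0.npz"); P0=cloud(f['p'],f['d'],(f['K'],float(f['k']),f['T'])); print("coffee0",topface(P0,.755,.226,.105,.125,.06))
p,d,M,P=look("w14"); print("cup w",topface(P,.6404,-.0155,.097,.115,.03))
p,d,M=grab("side"); save(p,"s14.png")
E
```

```text
time: 38.85
tool_pos: [0.6398, -0.0153, 0.0723]
tool_rot: [-0.0, 0.707, 0.707, -0.0]
contact_force: [0.6, -0.3, -0.7]
gripper_width: 0.747
grasp_force: 0.0
time: 39.35
tool_pos: [0.6406, -0.0154, 0.246]
tool_rot: [0.001, 0.707, 0.707, 0.001]
contact_force: [0.5, -0.7, 0.0]
gripper_width: 0.747
grasp_force: 0.0
time: 39.85
tool_pos: [0.6093, -0.2373, 0.2425]
tool_rot: [0.0, 0.707, 0.707, -0.0]
contact_force: [0.8, -0.8, -0.2]
gripper_width: 0.751
grasp_force: 0.0
time: 40.15
tool_pos: [0.6098, -0.2656, 0.2423]
tool_rot: [-0.0, 0.708, 0.707, 0.0]
contact_force: [-0.1, -0.3, -0.6]
gripper_width: 0.749
grasp_force: 0.0
cup [ 0.6376 -0.0159  0.0203  0.1013  0.6469 -0.0199 51.    ]
jar [  0.6353  -0.0172   0.0294   0.0627   0.629   -0.0148 244.    ]
bottle [  0.4624   0.108    0.0194   0.1601   0.4619   0.1066 266.    ]
can [  0.5013  -0.1747   0.0217   0.1241   0.5012  -0.1751 263.    ]
coffee [  0.753    0.2287   0.0399   0.1119   0.7525   0.2288 847.    ]
coffee0 [  0.7528   0.2279   0.0404   0.1119   0.7524   0.229  842.    ]
40.2 [ 0.61   -0.2648  0.2424] [-0.0003  0.7071  0.7071  0.0002] F [ 0.3 -0.3 -0.1] w 0.752 g 0.0
table 0.001185904697191431
cup w None
```

View pics/s14.png

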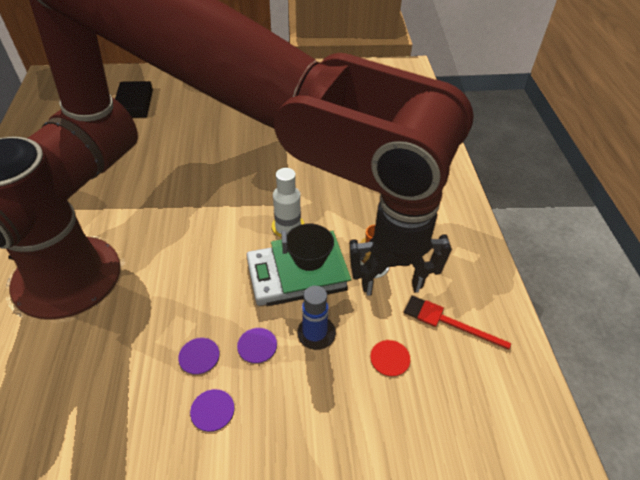

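Everything is in place: the cup stands on the lid within about 2 mm, and the coffee cup hasn't moved. In the side view the bottle (287,205), bowl (311,248) and canister (316,315) are all upright and the gripper is clear, so I'm handing in.

```bash
python3 -c "
from plant import manip
print(manip.job_done())"
```

```text
the job is handed in; nothing more can be done
None
```

The station is laid out as asked and handed in at about 40 s: by my last camera checks all five items stand upright and released within about 4 mm of centre (the canister is furthest off), and the coffee cup has not moved; no verdict came back.

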